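# Fan the setting shims along the tray and press the gap gauge home

### The arm

A 6-joint arm with a two-finger parallel gripper is mounted at the origin on the work surface. World frame = base frame: x ahead of the robot, y to its left, z up, the work surface at z = 0. Lengths are in m, angles in rad, forces in N, time in s.
With the tool pointing down it reaches from about 0.225 to 0.875 m from the base axis. Payload 3.4 kg.
Tool frame: the origin (TCP) lies midway between the tips of the shut fingers; the grasp point (between the pads) lies 19 mm behind it (manip.grasp_offset is the distance from the TCP to the grasp point, in m); z points along the fingers, y is the line along which they close (so a half turn about z gives the same grasp; the last joint's range is limited). The gripper opens to 85 mm and grips with 20 to 120 N. Pads are 22 mm wide; open, the fingers measure 114 mm over their backs; the gripper's body (76 mm by 85 mm) begins 54 mm behind the grasp point. The pads swing forward as they close: fully open they stand 13 mm farther back than shut.
Start: joints at [-1.283, 0.276, 1.505, -0, 1.361, -0.121], TCP at [0.229, -0.528, 0.231] pointing down, gripper open.
Joint ranges: [-2.89, 2.89], [-0.75, 2.08], [0.22, 2.7], [-1.18, 4.32], [0.11, 2.71], [-2.7, 2.7]. Speed limits (rad/s): [2.57, 2.57, 3.14, 3.14, 3.14, 3.14].

### API

Orientations are given as a unit quaternion [x, y, z, w].
In Python, from rig import monitor, grab_frame, camera_model, manip gives the robot as it stands. The module is installed in compiled form; this text tells all that it offers.
- The arm moves only by the tool carry_out, never from a script. Its argument "plan" is a list of rows, each an object with "slide": the shift along the tool's x, y, z each as a share of 25 mm, from -1 to 1, a list of three; "angular": the turn, a rotation vector about the tool's x, y, z each as a share of 0.08 rad, from -1 to 1, a list of three; "claw": the finger opening in mm, from 0 to 85.4. In form: [{"slide": [x, y, z], "angular": [rx, ry, rz], "claw": claw}, ...]. A call has exactly 10 rows; each row shifts and turns the commanded pose from where the row before left it, along the tool's axes as they then stand; what a row does not reach is not made up. A row lasts 1/12 s, in which the tool goes at most 41.7 mm and 7.16 degrees, less where a joint would pass 70% of its speed; a pose out of reach is approached as far as the arm can. A call with a number of a shift or a turn outside -1 to 1 is refused whole. A call with a gripper value outside its range is refused whole. The fingers move at their own pace and stop on an object; "newtons" is the grip in N (left out, the last holds). Time passes only in rows, so rows that do not move let the fingers close, or fill a call up. It gives the time, the measured TCP pose, the force, the opening and the grip force at its end, in the units of the state.
- monitor.observe(): the state, without advancing time (a new reading comes with each control period).
- grab_frame(name): name is "scene" or "top" or "wrist"; returns the picture (384x512x3 uint8, red, green, blue); there is no depth.
- camera_model(name): a dict with "fx", "fy", "cx", "cy" (pixels), "extrinsics" (4x4, takes a point from camera to world coordinates). Camera axes: x right, y down, z forward; pixel columns grow to the right and rows downward; lengths in m; the calibration is good to about 2 mm. A picture is of the moment at which its call begins: read the wrist's pose just before it. camera_model takes no time and is no camera call; for the wrist camera it gives the pose at the moment of the call.
- manip.finish_job(): hands the job in; it is judged then, once.
The state is a dict: "clock": time; "qpos": joint angles; "dq": joint speeds; "joint_torque": joint torques, N m; "position": TCP position; "tool_rot": TCP orientation; "wrist_force": force on the tool from outside, world axes, zero at the start; "ft_torque": the same for the moment, N m; "finger_gap": opening from 0.0 (shut) to 1.0 (fully open); "finger_force": force on a finger pad.
Only numpy, scipy, OpenCV 4.12 (cv2) and the standard library are available. Lean on these libraries where they do the work, as an engineer would, in place of code of your own. Each camera call takes 0.05 s, during which the arm holds its last target. There are 200 camera calls.

### The job

Set out the kit for the next changeover: continue the row in the tray from the green shim with the yellow, then the blue, then the red one, fanned like shingles, each pointing the same way along the tray between its rails and lying over the bare front end of the one before it, up to about the scribed line. Then press the C-shaped gauge fully home, flush and level, into its matching cutout in the foam. Leave the green shim at the end stop and do not disturb the other things on the bench.

Things in the scene. Friction and masses are not known exactly. Their poses are not given: they have to be found in the camera images.
- tray: aluminium tray 276 (x) x 66 (y) mm, fixed; origin centre of underside, floor 4 mm above it. Side rails 9 mm high, 58 mm apart inside. The row runs along +x from the stop; +x end open. Shim fronts (+x) point along tray +x: a lapped shim has its front edge on the tray floor and leans on the top front edge of the shim before it, about 0.1 rad nose down
- tray_stop (a point): middle of the inner face of the blue end stop (14 mm high) at the -x end of the tray, at floor height, 130 mm from the tray centre
- shim_green: setting shim: steel plate 80 (x) x 48 (y) x 5 mm, 0.16 kg; green grip block 20 (x) x 16 (y) x 20 mm high on it, centred 10 mm behind (-x of) the plate centre, top 25 mm above the underside; rear top painted that colour up to a black line 30 mm from its bare front (+x) edge. Origin: centre of underside. Lies flat in the tray, rear within 3 mm of the stop: first of the row
- shim_yellow: setting shim: steel plate 80 (x) x 48 (y) x 5 mm, 0.16 kg; yellow grip block 20 (x) x 16 (y) x 20 mm high on it, centred 10 mm behind (-x of) the plate centre, top 25 mm above the underside; rear top painted that colour up to a black line 30 mm from its bare front (+x) edge. Origin: centre of underside. Starts flat on the table in front of the tray
- shim_yellow_grip (a point): centre of the yellow grip block, 15 mm above the underside of its shim
- shim_blue: setting shim: steel plate 80 (x) x 48 (y) x 5 mm, 0.16 kg; blue grip block 20 (x) x 16 (y) x 20 mm high on it, centred 10 mm behind (-x of) the plate centre, top 25 mm above the underside; rear top painted that colour up to a black line 30 mm from its bare front (+x) edge. Origin: centre of underside. Starts flat on the table in front of the tray
- shim_blue_grip (a point): centre of the blue grip block, 15 mm above the underside of its shim
- shim_red: setting shim: steel plate 80 (x) x 48 (y) x 5 mm, 0.16 kg; red grip block 20 (x) x 16 (y) x 20 mm high on it, centred 10 mm behind (-x of) the plate centre, top 25 mm above the underside; rear top painted that colour up to a black line 30 mm from its bare front (+x) edge. Origin: centre of underside. Starts flat on the table in front of the tray
- shim_red_grip (a point): centre of the red grip block, 15 mm above the underside of its shim
- gauge: C-shaped steel gauge 90 (x) x 46 (y) x 16 mm, edges rounded, 0.22 kg: spine 90 x 20 mm (y -24 to -4 mm), a jaw 22 mm wide at each end reaching to y = +22 mm; origin on the underside. Black grip bar 44 (x) x 14 (y) x 20 mm high on the spine, centred at y = -13 mm, top 36 mm above the underside. Starts flat on the table
- gauge_grip (a point): centre of the black grip bar, 26 mm above the underside of the gauge
- foam: blue case 130 (x) x 110 (y) mm with black foam insert, fixed; origin centre of underside, foam top 30 mm above it. C-shaped cutout with orange floor, 3 mm larger than the gauge all round, 16 mm deep; gauge home: same x and y axes as the case, steel flush with the foam
- foam_pocket (a point): on the cutout floor, 14 mm above the foam origin: the home gauge has its origin here. Springy foam edges, 30 mm long, bulge into the cutout on both sides of the spine at its middle, below the grip bar; they stop the gauge part way and pinch it; a downward push of about 3 to 8 N drives it home
- shim_plain: bystander: plain grey steel plate 80 x 48 x 5 mm with two black dots and no grip block; lies among the shims; leave alone
- nozzle_a: bystander: black injector body 38 mm across, 62 mm high, with a slanting stub; stands behind the tray
- nozzle_b: bystander: another such black body, to the left of the tray
- nozzle_c: bystander: another such black body, behind the tray and foam case
- jar: bystander: clear jar 52 mm across, 70 mm high, right side
- driver: bystander: red-handled screwdriver 180 mm long, left side; origin under its middle
- nutbox: bystander: open green box 90 x 70 x 40 mm, front right
Mind the look-alikes: they are no part of the job. What is shaped like the shim_yellow but orange or purple is not meant.

How it is judged:
On the way, in this order (a step that is already met when the one before it is completed fails the run):
1. the yellow shim is lapped over the front of the green one and released (x of shim_yellow in the frame of shim_green between 0.041 and 0.059 m and x of shim_yellow_grip in the frame of shim_green between 0.031 and 0.049 m and y of shim_yellow in the frame of tray between -0.006 and 0.006 m and angle between the x axis of shim_yellow and the x axis of tray, either way round below 0.2 rad and angle between shim_yellow's own z axis and vertical between 0.045 and 0.17 rad and z of shim_yellow in the frame of tray between 0.005 and 0.012 m and contact force between the fingers and shim_yellow below 0.3 N), for 0.2 s.
2. the blue shim is lapped over the front of the yellow one and released (x of shim_blue in the frame of shim_yellow between 0.041 and 0.059 m and x of shim_blue_grip in the frame of shim_yellow between 0.031 and 0.049 m and y of shim_blue in the frame of tray between -0.006 and 0.006 m and angle between the x axis of shim_blue and the x axis of tray, either way round below 0.2 rad and angle between shim_blue's own z axis and vertical between 0.045 and 0.17 rad and z of shim_blue in the frame of tray between 0.005 and 0.012 m and contact force between the fingers and shim_blue below 0.3 N), for 0.2 s.
3. the red shim is lapped over the front of the blue one and released (x of shim_red in the frame of shim_blue between 0.041 and 0.059 m and x of shim_red_grip in the frame of shim_blue between 0.031 and 0.049 m and y of shim_red in the frame of tray between -0.006 and 0.006 m and angle between the x axis of shim_red and the x axis of tray, either way round below 0.2 rad and angle between shim_red's own z axis and vertical between 0.045 and 0.17 rad and z of shim_red in the frame of tray between 0.005 and 0.012 m and contact force between the fingers and shim_red below 0.3 N), for 0.2 s.
4. the gauge is fully home in the foam cutout (z of gauge in the frame of foam between 0.011 and 0.0165 m and x of gauge in the frame of foam between -0.004 and 0.004 m and y of gauge in the frame of foam between -0.004 and 0.004 m and angle between gauge's own z axis and vertical below 0.05 rad), for 0.2 s.
At the end, for the whole second after the job is handed in: Green shim flat, within 9 mm of the stop; yellow, blue, red each set 50+-9 mm ahead of the one before, front on the tray floor, rear raised on it, within 6 mm of the centre line, 0.2 rad of the tray; gauge in the cutout, at most 2.5 mm proud, 4 mm off, level; all released, at rest (all of step 1 and all of step 2 and all of step 3 and all of step 4 and x of shim_green in the frame of tray between -0.094 and -0.08 m and angle between shim_green's own z axis and vertical below 0.04 rad and angle between the x axis of shim_green and the x axis of tray, either way round below 0.15 rad and linear speed of each of shim_green, shim_yellow, shim_blue, shim_red, gauge below 0.02 m/s and contact force between the fingers and gauge below 0.3 N); the robot touches nothing.
It fails at once if another thing on the bench is moved more than 20 mm (distance of any of shim_plain, nozzle_a, nozzle_b, nozzle_c, jar, driver, nutbox from where it was at the start of the episode above 0.02 m).
It also fails if it takes over 72 s, if anything falls off the work surface, if the arm or the gripper's body presses on something with over 40 N, if the wrist force passes 120 N, or if a joint passes its speed limit or range.

## Working session

There is one attempt and no reset: what is moved stays moved. The work goes in short steps, Python scripts to look and compute and a tool call to move; the robot and the scene stay as the last step left them, time stands still between calls to the robot, and variables do not carry over. Pictures are saved under pics/ and viewed, at most 13 in all, crops included, and the job is handed in when it is done.

Besides the shell and the picture viewer there is one more tool, called after ">>>" by a JSON object that holds its "op" and its "data", one argument or row to a line. carry_out: Moves the arm, as the interface text tells. Its arguments: {"type":"object","properties":{"plan":{"type":"array"},"newtons":{"type":"number"}},"required":["plan"]}

```bash
mkdir -p pics; python3 - <<'E'
from rig import monitor, grab_frame, camera_model, manip
import cv2,numpy as np
for n in("top","scene"):
    im=grab_frame(n); np.save(n+'.npy',im); cv2.imwrite(f'pics/{n}0.png',cv2.resize(im[:,:,::-1],(800,600),interpolation=cv2.INTER_CUBIC))
    c=camera_model(n); print(n,c['fx'],c['fy'],c['cx'],c['cy'],np.round(c['extrinsics'],4).tolist())
c=camera_model('wrist');print(np.round(c['extrinsics'],4).tolist(),c['fx']);s=monitor.observe();print(s,manip.grasp_offset)
E
```

```text
top 369.8849998296431 369.8849998296431 256.3935592736243 185.4705268431433 [[0.1602, -0.9653, 0.206, 0.311], [-0.9871, -0.158, 0.0276, 0.001], [0.0059, -0.2078, -0.9782, 1.1061], [0.0, 0.0, 0.0, 1.0]]
scene 438.66530507106063 438.66530507106063 248.91454159904183 189.16584791932056 [[-0.4641, 0.6411, -0.6112, 1.2986], [0.8857, 0.344, -0.3117, 0.4182], [0.0104, -0.686, -0.7275, 0.953], [0.0, 0.0, 0.0, 1.0]]
[[0.3978, -0.8835, -0.2473, 0.2916], [-0.9175, -0.3837, -0.1051, -0.5009], [-0.002, 0.2686, -0.9632, 0.3731], [0.0, 0.0, 0.0, 1.0]] 282.5170174945383
{'clock': 0.1, 'qpos': array([-1.28298728e+00,  2.76543296e-01,  1.50597759e+00,  4.12374028e-06,
        1.36075008e+00, -1.21008509e-01]), 'dq': array([-1.25212408e-03, -1.31611120e-03, -3.56419033e-03, -6.55550047e-04,
        8.86044100e-04, -9.38639738e-05]), 'joint_torque': array([ 2.03035364e-03, -4.17700088e+01, -2.46402848e+01,  2.08289080e-04,
        5.83418921e-03, -1.36067302e-05]), 'position': array([ 0.22843349, -0.52716232,  0.23053119]), 'tool_rot': array([ 9.79180910e-01,  2.02987788e-01, -6.78952765e-05, -8.36403978e-04]), 'wrist_force': array([-0.36198375,  0.12771582, -0.43031405]), 'ft_torque': array([-0.01127782,  0.02231939,  0.00705929]), 'finger_force': 0.0, 'finger_gap': 0.9958604292265946} 0.0187
```

View pics/top0.png

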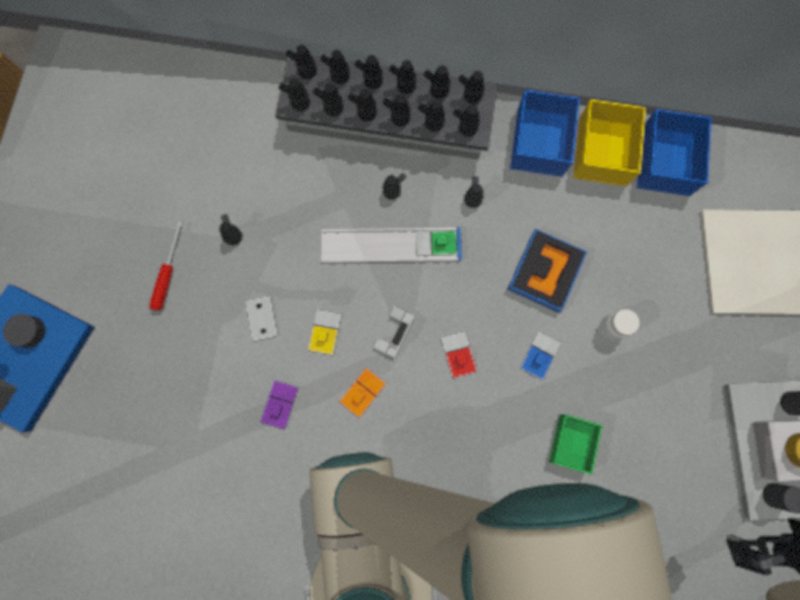

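```bash
cat > h.py <<'E'
from rig import monitor, grab_frame, camera_model, manip
import cv2,numpy as np
from scipy.spatial.transform import Rotation as R
def ray(c,uv,z):
    uv=np.atleast_2d(uv).astype(float); E=c['extrinsics']
    d=np.c_[(uv[:,0]-c['cx'])/c['fx'],(uv[:,1]-c['cy'])/c['fy'],np.ones(len(uv))]@E[:3,:3].T
    return E[:3,3]+d*((z-E[2,3])/d[:,2])[:,None]
H=dict(yellow=(24,34),green=(50,75),blue=(100,118),red=(172,7),orange=(8,22),purple=(130,160))
def mask(im,col,s=110,v=60):
    h=cv2.cvtColor(im,cv2.COLOR_RGB2HSV); a,b=H[col]
    hh=(h[...,0]>=a)&(h[...,0]<=b) if a<b else (h[...,0]>=a)|(h[...,0]<=b)
    return (hh&(h[...,1]>s)&(h[...,2]>v)).astype(np.uint8)
def blobs(m,amin=40):
    cs,_=cv2.findContours(m,cv2.RETR_EXTERNAL,cv2.CHAIN_APPROX_NONE)
    return sorted([c for c in cs if cv2.contourArea(c)>amin],key=cv2.contourArea,reverse=True)
def tool():
    s=monitor.observe(); return s,np.array(s['position']),R.from_quat(s['tool_rot']).as_matrix()
def snap(n,name=None):
    c=camera_model(n); im=grab_frame(n)
    if name: cv2.imwrite(f'pics/{name}.png',im[:,:,::-1])
    return c,im
E
python3 - <<'E'
from h import *
im=np.load('top.npy');c=camera_model('top')
for col in H:
    for b in blobs(mask(im,col))[:5]:
        r=cv2.minAreaRect(b); u=np.array(r[0])
        if 60<u[1]<300: print(col,np.round(u*1.5625),np.round(r[1],1),np.round(ray(c,u,.005)[0,:2],3), np.round(ray(c,cv2.boxPoints(r),.005)[:,:2],3).tolist())
P=dict(tray=[(321,230),(459,228),(461,261),(322,263)],gauge=[(391,308),(412,318),(395,357),(375,349)],bar=[(399,334)],white=[(328,317),(457,342),(546,344)],dots=[(259,305),(263,333)],jar=[(622,328)],box=[(576,443)])
for k,p in P.items(): print(k,np.round(ray(c,np.array(p)/1.5625,.01)[:,:2],3).tolist())
E
```

```text
yellow [610. 142.] [42.  53.2] [ 0.922 -0.345] [[0.825, -0.279], [1.013, -0.277], [1.021, -0.414], [0.833, -0.411]]
yellow [322. 339.] [15.1 16.1] [0.424 0.164] [[0.4, 0.187], [0.448, 0.187], [0.447, 0.141], [0.399, 0.142]]
green [575. 443.] [27.9 32.5] [ 0.309 -0.333] [[0.266, -0.288], [0.358, -0.299], [0.353, -0.379], [0.261, -0.366]]
green [443. 241.] [13. 15.] [ 0.653 -0.035] [[0.67, -0.009], [0.678, -0.055], [0.636, -0.061], [0.629, -0.015]]
blue [ 21. 360.] [61.6 80.8] [0.293 0.719] [[0.211, 0.833], [0.435, 0.79], [0.377, 0.603], [0.159, 0.653]]
blue [676. 152.] [43.7 51.9] [ 0.921 -0.481] [[0.831, -0.406], [1.014, -0.417], [1.014, -0.558], [0.832, -0.543]]
blue [545. 132.] [38.9 51.5] [ 0.921 -0.21 ] [[0.83, -0.147], [1.013, -0.148], [1.014, -0.276], [0.832, -0.27]]
blue [536. 362.] [15.2 15.7] [ 0.447 -0.245] [[0.431, -0.216], [0.476, -0.232], [0.463, -0.274], [0.418, -0.258]]
blue [528. 276.] [53.1 27.5] [ 0.611 -0.21 ] [[0.667, -0.138], [0.707, -0.215], [0.556, -0.281], [0.518, -0.206]]
red [161. 287.] [ 8.6 29.8] [0.473 0.494] [[0.43, 0.509], [0.521, 0.505], [0.517, 0.478]
[... 283 characters left out ...]
247] [[0.591, -0.207], [0.685, -0.234], [0.67, -0.288], [0.577, -0.26]]
orange [10. 95.] [53. 13.] [0.823 0.904] [[0.913, 0.954], [0.92, 0.912], [0.736, 0.855], [0.729, 0.896]]
orange [792. 449.] [19.  8.] [ 0.363 -0.73 ] [[0.388, -0.718], [0.391, -0.741], [0.338, -0.742], [0.334, -0.719]]
purple [279. 404.] [14.9 27.2] [0.29  0.222] [[0.256, 0.248], [0.332, 0.239], [0.325, 0.195], [0.249, 0.205]]
tray [[0.636, 0.207], [0.684, -0.062], [0.618, -0.076], [0.57, 0.192]]
gauge [[0.503, 0.044], [0.491, 0.001], [0.412, 0.022], [0.421, 0.061]]
bar [[0.456, 0.021]]
white [[0.467, 0.161], [0.459, -0.09], [0.482, -0.258]]
dots [[0.468, 0.296], [0.416, 0.277]]
jar [[0.536, -0.399]]
box [[0.31, -0.333]]
```

```bash
cat >> h.py <<'E'
def down(yaw,pitch=0):  # tool x at yaw, z down; pitch>0: tool x axis dips
    x=np.array([np.cos(yaw),np.sin(yaw),0]);z=np.array([0,0,-1.])
    return np.c_[x,np.cross(z,x),z]@R.from_rotvec([0,-pitch,0]).as_matrix()
def go(p,Rt,n=None,p0=None,R0=None):
    s,a,b=tool(); p0=a if p0 is None else np.array(p0); R0=b if R0 is None else R0
    rv=R.from_matrix(R0.T@Rt).as_rotvec(); D=R0.T@(np.array(p)-p0)
    while True:
        m=n or max(1,int(np.ceil(max(np.linalg.norm(D)/.025,np.abs(rv).max()/.08))))
        Rk=[R.from_rotvec(rv*k/m).as_matrix() for k in range(m)]
        sl=np.linalg.solve(sum(Rk),D)/.025; an=rv/m/.08
        if max(np.abs(sl).max(),np.abs(an).max())<=1 or (n or 0)>80: break
        n=m+1
    print('rows',m,'slide',np.round(sl,3).tolist(),'angular',np.round(an,3).tolist())
E
python3 -c "
from h import *
go([.43,.164,.17],down(-.07),30)
im=np.load('top.npy');cv2.imwrite('pics/foam.png',cv2.resize(im[130:260,200:400][:,:,::-1],(800,520),interpolation=cv2.INTER_CUBIC))"
```

```text
rows 30 slide [0.431, -0.868, 0.081] angular [-0.001, 0.0, 0.2]
```

View pics/foam.png

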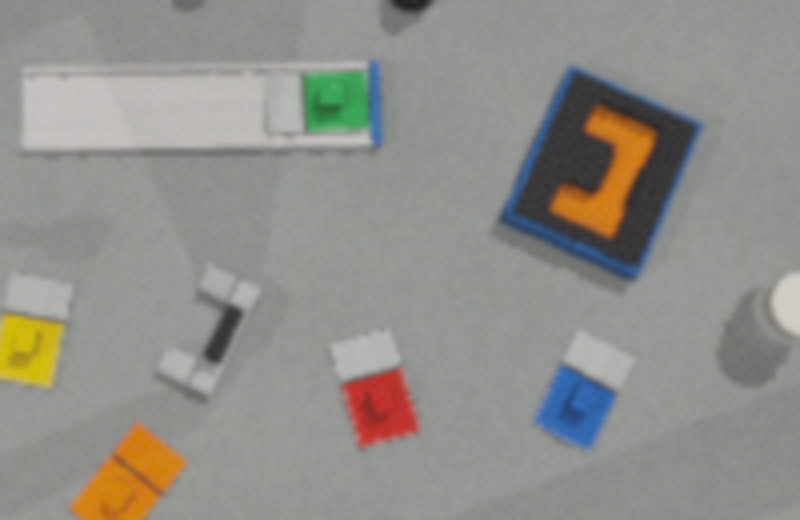

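>>> {"op": "carry_out", "data": {
  "plan": [
    {"slide":[0.43,-0.87,0.08],"angular":[0,0,0.2],"claw":40},
    {"slide":[0.43,-0.87,0.08],"angular":[0,0,0.2],"claw":40},
    {"slide":[0.43,-0.87,0.08],"angular":[0,0,0.2],"claw":40},
    {"slide":[0.43,-0.87,0.08],"angular":[0,0,0.2],"claw":40},
    {"slide":[0.43,-0.87,0.08],"angular":[0,0,0.2],"claw":40},
    {"slide":[0.43,-0.87,0.08],"angular":[0,0,0.2],"claw":40},
    {"slide":[0.43,-0.87,0.08],"angular":[0,0,0.2],"claw":40},
    {"slide":[0.43,-0.87,0.08],"angular":[0,0,0.2],"claw":40},
    {"slide":[0.43,-0.87,0.08],"angular":[0,0,0.2],"claw":40},
    {"slide":[0.43,-0.87,0.08],"angular":[0,0,0.2],"claw":40}
  ],
  "newtons": 40
}}

```text
clock: 0.93
position: [0.2579, -0.2856, 0.2109]
tool_rot: [0.992, 0.123, -0.0, -0.0]
wrist_force: [-0.4, -0.6, 0.5]
finger_gap: 0.467
finger_force: 0.0
```

>>> {"op": "carry_out", "data": {
  "plan": [
    {"slide":[0.43,-0.87,0.08],"angular":[0,0,0.2],"claw":40},
    {"slide":[0.43,-0.87,0.08],"angular":[0,0,0.2],"claw":40},
    {"slide":[0.43,-0.87,0.08],"angular":[0,0,0.2],"claw":40},
    {"slide":[0.43,-0.87,0.08],"angular":[0,0,0.2],"claw":40},
    {"slide":[0.43,-0.87,0.08],"angular":[0,0,0.2],"claw":40},
    {"slide":[0.43,-0.87,0.08],"angular":[0,0,0.2],"claw":40},
    {"slide":[0.43,-0.87,0.08],"angular":[0,0,0.2],"claw":40},
    {"slide":[0.43,-0.87,0.08],"angular":[0,0,0.2],"claw":40},
    {"slide":[0.43,-0.87,0.08],"angular":[0,0,0.2],"claw":40},
    {"slide":[0.43,-0.87,0.08],"angular":[0,0,0.2],"claw":40}
  ]
}}

```text
clock: 1.77
position: [0.3254, -0.053, 0.191]
tool_rot: [0.999, 0.044, -0.0, 0.0]
wrist_force: [0.4, -0.2, 0.2]
finger_gap: 0.467
finger_force: 0.0
```

>>> {"op": "carry_out", "data": {
  "plan": [
    {"slide":[0.43,-0.87,0.08],"angular":[0,0,0.2],"claw":40},
    {"slide":[0.43,-0.87,0.08],"angular":[0,0,0.2],"claw":40},
    {"slide":[0.43,-0.87,0.08],"angular":[0,0,0.2],"claw":40},
    {"slide":[0.43,-0.87,0.08],"angular":[0,0,0.2],"claw":40},
    {"slide":[0.43,-0.87,0.08],"angular":[0,0,0.2],"claw":40},
    {"slide":[0.43,-0.87,0.08],"angular":[0,0,0.2],"claw":40},
    {"slide":[0.43,-0.87,0.08],"angular":[0,0,0.2],"claw":40},
    {"slide":[0.43,-0.87,0.08],"angular":[0,0,0.2],"claw":40},
    {"slide":[0.43,-0.87,0.08],"angular":[0,0,0.2],"claw":40},
    {"slide":[0.43,-0.87,0.08],"angular":[0,0,0.2],"claw":40}
  ]
}}

```text
clock: 2.6
position: [0.4293, 0.1659, 0.1708]
tool_rot: [0.999, -0.036, -0.0, 0.0]
wrist_force: [0.6, -0.8, 0.2]
finger_gap: 0.467
finger_force: 0.0
```

```bash
python3 - <<'E'
from h import *
print(tool()[1])
c,im=snap('wrist'); np.save('w1.npy',im)
cv2.imwrite('pics/w1.png',cv2.resize(im[:,:,::-1],(800,600),interpolation=cv2.INTER_CUBIC))
for col in('yellow','orange','red'):
  for b in blobs(mask(im,col,110),150)[:3]:
    r=cv2.minAreaRect(b); print(col,np.round(r[0]),np.round(r[1]),np.round(ray(c,cv2.boxPoints(r),.005)[:,:2],4).tolist())
E
```

```text
[0.42929556 0.16589274 0.17081832]
orange [253. 178.] [43. 42.] [[0.4512, 0.1903], [0.4494, 0.1439], [0.4003, 0.1449], [0.4021, 0.1933]]
orange [340. 234.] [40. 50.] [[0.3392, 0.1067], [0.3913, 0.0762], [0.3628, 0.0357], [0.3083, 0.0651]]
red [495. 162.] [40. 50.] [[0.4365, -0.0634], [0.4563, -0.1091], [0.4149, -0.1348], [0.3935, -0.0879]]
```

View pics/w1.png

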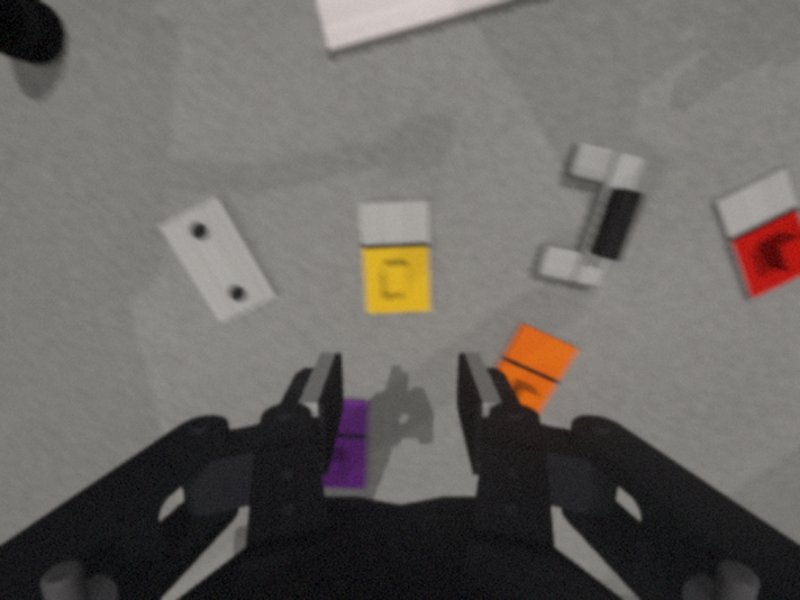

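```bash
python3 -c "
from h import *
go([.4307,.168,.007],down(-.04),8)
# lift then carry
P=np.array([.4307,.168,.007])
"
```

```text
rows 8 slide [-0.009, 0.009, 0.819] angular [-0.006, -0.004, -0.05]
```

```bash
python3 -c "
from h import *
s,p,r=tool();print(p,np.round(r,4).tolist(),s['qpos'],np.abs(s['dq']).max())
go([.4307,.168,.007],down(-.04),8)
"
```

```text
[0.4324303  0.16935507 0.17072431] [[0.9974, -0.0716, 0.0026], [-0.0716, -0.9974, 0.004], [0.0023, -0.0041, -1.0]] [0.22065599 0.15314216 1.82948247 0.00360687 1.15556737 1.86168736] 0.12572358714896603
rows 8 slide [-0.009, 0.009, 0.819] angular [-0.006, -0.004, -0.05]
```

>>> {"op": "carry_out", "data": {
  "plan": [
    {"slide":[0,0,0.9],"angular":[0,0,-0.08],"claw":40},
    {"slide":[0,0,0.9],"angular":[0,0,-0.08],"claw":40},
    {"slide":[0,0,0.9],"angular":[0,0,-0.08],"claw":40},
    {"slide":[0,0,0.9],"angular":[0,0,-0.08],"claw":40},
    {"slide":[0,0,0.9],"angular":[0,0,-0.08],"claw":40},
    {"slide":[0,0,0.8],"angular":[0,0,0],"claw":40},
    {"slide":[0,0,0],"angular":[0,0,0],"claw":40},
    {"slide":[0,0,0],"angular":[0,0,0],"claw":40},
    {"slide":[0,0,0],"angular":[0,0,0],"claw":40},
    {"slide":[0,0,0],"angular":[0,0,0],"claw":40}
  ]
}}

```text
clock: 3.48
position: [0.4305, 0.1649, 0.04]
tool_rot: [1.0, -0.02, 0.001, -0.0]
wrist_force: [0.1, -0.3, -0.5]
finger_gap: 0.471
finger_force: 0.0
```

```bash
python3 -c "
from h import *
s,p,r=tool();print(p,np.abs(s['dq']).max())
c,im=snap('wrist');go([.4307,.168,.007],down(-.04),2)
H['yellow']=(18,34)
for b in blobs(mask(im,'yellow'),150)[:3]:
    q=cv2.minAreaRect(b); print(np.round(q[0]),np.round(q[1]),np.round(ray(c,cv2.boxPoints(q),.005)[:,:2],4).tolist())
cv2.imwrite('pics/w2.png',im[:,:,::-1])
"
```

```text
[0.4305107  0.16490715 0.04002277] 0.0059263280301157534
rows 2 slide [0.001, -0.061, 0.661] angular [-0.004, -0.017, 0.005]
[254. 226.] [67. 70.] [[0.4497, 0.1876], [0.448, 0.1419], [0.3993, 0.1422], [0.4011, 0.1912]]
```

View pics/w2.png

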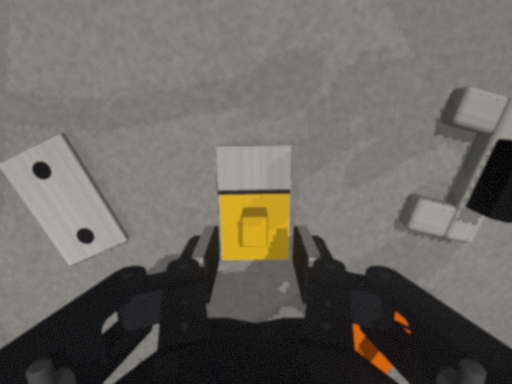

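>>> {"op": "carry_out", "data": {
  "plan": [
    {"slide":[0,0,0.66],"angular":[0,0,0],"claw":40},
    {"slide":[0,0,0.66],"angular":[0,0,0],"claw":40},
    {"slide":[0,0,0],"angular":[0,0,0],"claw":10},
    {"slide":[0,0,0],"angular":[0,0,0],"claw":10},
    {"slide":[0,0,0],"angular":[0,0,0],"claw":10},
    {"slide":[0,0,0],"angular":[0,0,0],"claw":10},
    {"slide":[0,0,0],"angular":[0,0,0],"claw":10},
    {"slide":[0,0,-0.8],"angular":[0,0,0],"claw":10},
    {"slide":[0,0,-1],"angular":[0,0,0],"claw":10},
    {"slide":[0,0,-1],"angular":[0,0,0],"claw":10}
  ],
  "newtons": 40
}}

```text
clock: 4.37
position: [0.4287, 0.1645, 0.0765]
tool_rot: [1.0, -0.02, -0.001, 0.0]
wrist_force: [0.9, -0.2, -1.2]
finger_gap: 0.173
finger_force: 41.5
```

```bash
python3 -c "
from h import *
go([.6366,.012,.12],down(1.748),26,[.4305,.165,.078],down(-.04))
im=np.load('top.npy');c=camera_model('top')
"
```

```text
rows 26 slide [0.051, 0.45, -0.065] angular [-0.0, -0.0, -0.86]
```

>>> {"op": "carry_out", "data": {
  "plan": [
    {"slide":[0.05,0.45,-0.065],"angular":[0,0,-0.86],"claw":10},
    {"slide":[0.05,0.45,-0.065],"angular":[0,0,-0.86],"claw":10},
    {"slide":[0.05,0.45,-0.065],"angular":[0,0,-0.86],"claw":10},
    {"slide":[0.05,0.45,-0.065],"angular":[0,0,-0.86],"claw":10},
    {"slide":[0.05,0.45,-0.065],"angular":[0,0,-0.86],"claw":10},
    {"slide":[0.05,0.45,-0.065],"angular":[0,0,-0.86],"claw":10},
    {"slide":[0.05,0.45,-0.065],"angular":[0,0,-0.86],"claw":10},
    {"slide":[0.05,0.45,-0.065],"angular":[0,0,-0.86],"claw":10},
    {"slide":[0.05,0.45,-0.065],"angular":[0,0,-0.86],"claw":10},
    {"slide":[0.05,0.45,-0.065],"angular":[0,0,-0.86],"claw":10}
  ]
}}

```text
clock: 5.2
position: [0.4707, 0.0611, 0.0926]
tool_rot: [0.947, 0.32, 0.0, 0.0]
wrist_force: [1.2, -0.5, -1.3]
finger_gap: 0.175
finger_force: 41.5
```

>>> {"op": "carry_out", "data": {
  "plan": [
    {"slide":[0.05,0.45,-0.065],"angular":[0,0,-0.86],"claw":10},
    {"slide":[0.05,0.45,-0.065],"angular":[0,0,-0.86],"claw":10},
    {"slide":[0.05,0.45,-0.065],"angular":[0,0,-0.86],"claw":10},
    {"slide":[0.05,0.45,-0.065],"angular":[0,0,-0.86],"claw":10},
    {"slide":[0.05,0.45,-0.065],"angular":[0,0,-0.86],"claw":10},
    {"slide":[0.05,0.45,-0.065],"angular":[0,0,-0.86],"claw":10},
    {"slide":[0.05,0.45,-0.065],"angular":[0,0,-0.86],"claw":10},
    {"slide":[0.05,0.45,-0.065],"angular":[0,0,-0.86],"claw":10},
    {"slide":[0.05,0.45,-0.065],"angular":[0,0,-0.86],"claw":10},
    {"slide":[0.05,0.45,-0.065],"angular":[0,0,-0.86],"claw":10}
  ]
}}

```text
clock: 6.03
position: [0.5683, 0.0079, 0.1087]
tool_rot: [0.784, 0.621, 0.0, 0.0]
wrist_force: [0.8, -0.2, -1.0]
finger_gap: 0.173
finger_force: 41.5
```

>>> {"op": "carry_out", "data": {
  "plan": [
    {"slide":[0.05,0.45,-0.065],"angular":[0,0,-0.86],"claw":10},
    {"slide":[0.05,0.45,-0.065],"angular":[0,0,-0.86],"claw":10},
    {"slide":[0.05,0.45,-0.065],"angular":[0,0,-0.86],"claw":10},
    {"slide":[0.05,0.45,-0.065],"angular":[0,0,-0.86],"claw":10},
    {"slide":[0.05,0.45,-0.065],"angular":[0,0,-0.86],"claw":10},
    {"slide":[0.05,0.45,-0.065],"angular":[0,0,-0.86],"claw":10},
    {"slide":[0,0,0],"angular":[0,0,0],"claw":10},
    {"slide":[0,0,0],"angular":[0,0,0],"claw":10},
    {"slide":[0,0,0],"angular":[0,0,0],"claw":10},
    {"slide":[0,0,0],"angular":[0,0,0],"claw":10}
  ]
}}

```text
clock: 6.87
position: [0.6342, 0.0115, 0.1179]
tool_rot: [0.642, 0.767, -0.0, -0.0]
wrist_force: [0.1, -0.8, -1.3]
finger_gap: 0.175
finger_force: 41.6
```

```bash
python3 - <<'E'
from h import *
s,p,r=tool();print(p,np.round(r,3).tolist())
c,im=snap('wrist');np.save('w3.npy',im)
cv2.imwrite('pics/w3.png',cv2.resize(im[:,:,::-1],(800,600),interpolation=cv2.INTER_CUBIC))
for col in('green','blue','orange'):
  for b in blobs(mask(im,col,90,40),60)[:4]:
    q=cv2.minAreaRect(b); print(col,np.round(q[0]),np.round(q[1]),np.round(ray(c,cv2.boxPoints(q),.009)[:,:2],4).tolist())
E
```

```text
[0.63416951 0.01150842 0.11789949] [[-0.177, 0.984, -0.001], [0.984, 0.177, -0.0], [0.0, -0.001, -1.0]]
orange [256. 246.] [79. 85.] [[0.5985, -0.0138], [0.6771, 0.0003], [0.6955, -0.0827], [0.6102, -0.0982]]
```

View pics/w3.png

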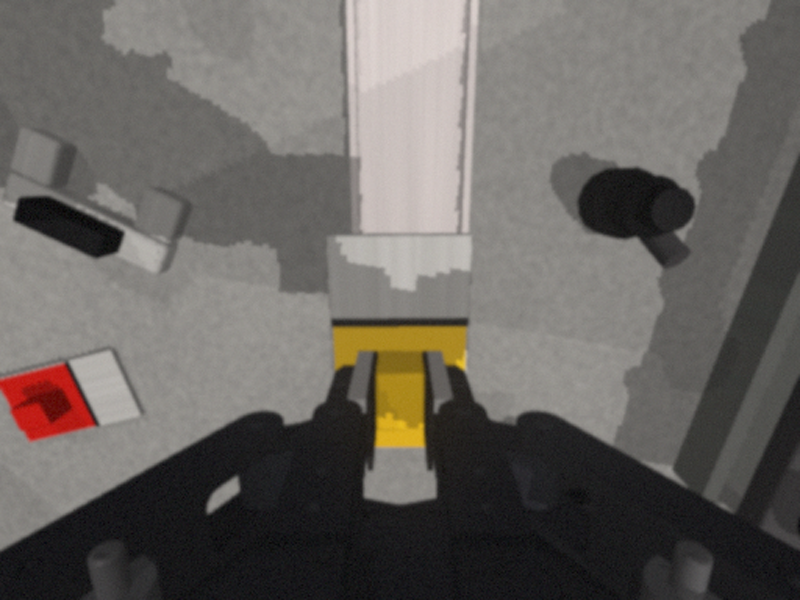

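```bash
python3 - <<'E'
from h import *
c=camera_model('wrist');im=np.load('w3.npy')
L=[];Rr=[]
g=cv2.cvtColor(im,cv2.COLOR_RGB2GRAY).astype(int)
print(g[40,212:315].tolist());print(g[120,212:315].tolist())
# top: profile along tray centre line
ct=camera_model('top');t=cv2.cvtColor(np.load('top.npy'),cv2.COLOR_RGB2GRAY)
u=np.array([-.176,.984]);o=np.array([.651,-.069]);E=np.linalg.inv(ct['extrinsics'])
s=np.arange(-.02,.14,.002)
out=[]
for off in(-.016,.016):
  q=np.c_[o+s[:,None]*u+off*np.array([-.984,-.176]),np.full(len(s),.009),np.ones(len(s))]@E.T
  x=(ct['fx']*q[:,0]/q[:,2]+ct['cx']).astype(np.float32);y=(ct['fy']*q[:,1]/q[:,2]+ct['cy']).astype(np.float32)
  print(list(zip((s*1000).round().astype(int).tolist(),cv2.remap(t,x[None],y[None],cv2.INTER_LINEAR)[0].tolist())))
E
```

```text
[140, 140, 143, 143, 144, 137, 120, 112, 110, 128, 160, 191, 204, 207, 196, 182, 183, 191, 196, 203, 207, 210, 206, 208, 209, 210, 211, 212, 210, 206, 205, 205, 206, 207, 207, 207, 205, 206, 206, 207, 206, 207, 211, 208, 208, 210, 208, 208, 207, 208, 208, 207, 212, 211, 211, 208, 204, 207, 209, 205, 203, 201, 198, 199, 199, 199, 199, 196, 196, 194, 197, 196, 201, 201, 198, 196, 198, 201, 198, 196, 193, 193, 191, 178, 157, 139, 139, 152, 179, 190, 196, 185, 169, 147, 139, 135, 132, 130, 131, 135, 134, 136, 135]
[99, 96, 95, 101, 99, 98, 100, 98, 101, 98, 101, 104, 121, 133, 135, 136, 134, 144, 168, 187, 192, 193, 194, 194, 193, 193, 193, 193, 191, 188, 192, 190, 190, 189, 191, 194, 193, 190, 196, 197, 196, 194, 197, 197, 197, 193, 192, 194, 195, 189, 190, 190, 193, 192, 194, 196, 196, 195, 198, 197, 201, 203, 201, 201, 201, 199, 200, 199, 199, 199, 200, 196, 198, 196, 198, 197, 194, 193, 193, 192, 181, 161, 137, 136, 158, 185, 196, 195, 183, 157, 141, 134, 136, 133, 131, 133, 134, 133, 132, 134, 132, 136, 134]
[(-20, 146), (-18, 147), (-16, 147), (-14, 145), (-12, 141), (-10, 139), (-
[... 1028 characters left out ...]
16, 140), (18, 137), (20, 136), (22, 137), (24, 140), (26, 145), (28, 149), (30, 151), (32, 151), (34, 151), (36, 150), (38, 149), (40, 147), (42, 143), (44, 141), (46, 139), (48, 137), (50, 136), (52, 133), (54, 130), (56, 128), (58, 138), (60, 161), (62, 169), (64, 175), (66, 175), (68, 175), (70, 175), (72, 175), (74, 175), (76, 175), (78, 174), (80, 172), (82, 171), (84, 166), (86, 162), (88, 159), (90, 172), (92, 180), (94, 185), (96, 187), (98, 188), (100, 187), (102, 185), (104, 185), (106, 188), (108, 187), (110, 187), (112, 188), (114, 187), (116, 186), (118, 187), (120, 187), (122, 186), (124, 187), (126, 187), (128, 186), (130, 186), (132, 186), (134, 187), (136, 187), (138, 187)]
```

```bash
python3 - <<'E'
from h import *
c=camera_model('wrist')
q=ray(c,[(221.5,40),(304.5,40),(223.7,120),(300.7,120)],.013)[:,:2]
print(np.round(q,4).tolist(),np.linalg.norm(q[0]-q[1]),np.linalg.norm(q[2]-q[3]))
a=(q[0]+q[1])/2;b=(q[2]+q[3])/2;d=(a-b)/np.linalg.norm(a-b);e1=q[0]-q[2];e2=q[1]-q[3]
print('yaw',np.arctan2(d[1],d[0]),[np.arctan2(e[1],e[0]) for e in(e1,e2)],'mid',a,b)
P=np.array([.6353,.0191]); n=np.array([-d[1],d[0]]); print('lat err of P',(P-b)@n, 'lat err tcp',(tool()[1][:2]-b)@n)
# other estimate of tray line from top rail edges
E
python3 - <<'E'
import sys;sys.path.insert(0,'.')
from h import *
t=np.load('top.npy');ct=camera_model('top')
g=cv2.cvtColor(t,cv2.COLOR_RGB2GRAY)
for x in(215,230,245,260): print(x,g[140:175,x].tolist())
E
```

```text
[[0.5865, 0.1271], [0.6512, 0.1388], [0.5973, 0.0666], [0.6617, 0.0782]] 0.06572503299657184 0.06547970425407812
yaw 1.7451295444999966 [np.float64(1.7471248708739178), np.float64(1.7431340315933095)] mid [0.6188357  0.13296567] [0.62949934 0.07241845]
lat err of P 0.0035354306526220883 lat err tcp 0.005798343871119984
215 [149, 147, 150, 151, 149, 151, 167, 178, 157, 168, 190, 193, 193, 192, 193, 194, 194, 193, 193, 194, 191, 191, 192, 194, 193, 193, 187, 160, 132, 141, 150, 150, 151, 152, 152]
230 [142, 142, 143, 139, 141, 146, 160, 158, 154, 177, 186, 187, 185, 188, 188, 185, 184, 188, 188, 187, 190, 192, 193, 193, 193, 192, 182, 146, 129, 141, 148, 151, 150, 152, 151]
245 [142, 143, 143, 142, 143, 148, 161, 157, 154, 176, 186, 187, 188, 188, 188, 188, 185, 186, 187, 185, 187, 185, 185, 187, 187, 185, 174, 132, 120, 135, 145, 143, 146, 147, 142]
260 [143, 142, 145, 145, 143, 152, 164, 160, 162, 180, 185, 188, 188, 189, 187, 187, 183, 185, 188, 187, 186, 185, 188, 188, 188, 183, 166, 123, 117, 136, 141, 145, 145, 145, 146]
```

```bash
python3 - <<'E'
from h import *
go([.6387,.0202,.0235],down(1.745,.1),6)
E
```

```text
rows 6 slide [0.078, 0.039, 0.627] angular [-0.002, -0.209, 0.008]
```

>>> {"op": "carry_out", "data": {
  "plan": [
    {"slide":[0.078,0.04,0.627],"angular":[0,-0.21,0.01],"claw":10},
    {"slide":[0.078,0.04,0.627],"angular":[0,-0.21,0.01],"claw":10},
    {"slide":[0.078,0.04,0.627],"angular":[0,-0.21,0.01],"claw":10},
    {"slide":[0.078,0.04,0.627],"angular":[0,-0.21,0.01],"claw":10},
    {"slide":[0.078,0.04,0.627],"angular":[0,-0.21,0.01],"claw":10},
    {"slide":[0.078,0.04,0.627],"angular":[0,-0.21,0.01],"claw":10},
    {"slide":[0,0,0],"angular":[0,0,0],"claw":10},
    {"slide":[0,0,0],"angular":[0,0,0],"claw":10},
    {"slide":[0,0,0],"angular":[0,0,0],"claw":10},
    {"slide":[0,0,0],"angular":[0,0,0],"claw":10}
  ]
}}

```text
clock: 7.75
position: [0.6408, 0.0199, 0.025]
tool_rot: [0.642, 0.765, -0.032, 0.04]
wrist_force: [-0.1, 0.6, -2.0]
finger_gap: 0.171
finger_force: 41.5
```

```bash
python3 - <<'E'
from h import *
s,p,r=tool();print(p,s['wrist_force'],np.round(r,3).tolist())
c,im=snap('wrist');cv2.imwrite('pics/w4.png',cv2.resize(im[:,:,::-1],(800,600)))
go([.6387,.0202,.0165],down(1.745,.1),3)
E
```

```text
[0.64077716 0.01987483 0.0250261 ] [-0.14011792  0.55055703 -1.97123035] [[-0.171, 0.985, 0.02], [0.98, 0.173, -0.099], [-0.101, 0.003, -0.995]]
rows 3 slide [0.021, -0.027, 0.112] angular [0.011, 0.005, -0.004]
```

View pics/w4.png

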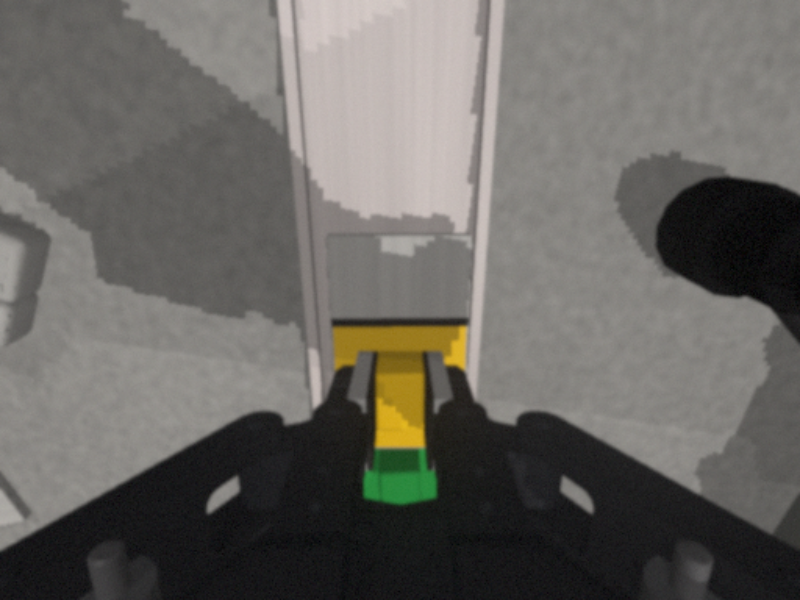

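>>> {"op": "carry_out", "data": {
  "plan": [
    {"slide":[0.02,-0.03,0.06],"angular":[0.01,0,0],"claw":10},
    {"slide":[0.02,-0.03,0.1],"angular":[0.01,0,0],"claw":10},
    {"slide":[0.02,-0.03,0.1],"angular":[0.01,0,0],"claw":10},
    {"slide":[0,0,0.08],"angular":[0,0,0],"claw":10},
    {"slide":[0,0,0],"angular":[0,0,0],"claw":10},
    {"slide":[0,0,0],"angular":[0,0,0],"claw":10},
    {"slide":[0,0,0],"angular":[0,0,0],"claw":10},
    {"slide":[0,0,0],"angular":[0,0,0],"claw":10},
    {"slide":[0,0,0],"angular":[0,0,0],"claw":10},
    {"slide":[0,0,0],"angular":[0,0,0],"claw":10}
  ]
}}

```text
clock: 8.63
position: [0.6372, 0.0205, 0.0152]
tool_rot: [0.642, 0.765, -0.033, 0.038]
wrist_force: [-2.3, 0.0, 4.5]
finger_gap: 0.176
finger_force: 42.2
```

>>> {"op": "carry_out", "data": {
  "plan": [
    {"slide":[0,0,0],"angular":[0,0,0],"claw":28},
    {"slide":[0,0,0],"angular":[0,0,0],"claw":28},
    {"slide":[0,0,0],"angular":[0,0,0],"claw":28},
    {"slide":[0,0,0],"angular":[0,0,0],"claw":28},
    {"slide":[0,0,-0.4],"angular":[0,0,0],"claw":28},
    {"slide":[0,0,-0.8],"angular":[0,0,0],"claw":30},
    {"slide":[0,0,-1],"angular":[0,0,0],"claw":40},
    {"slide":[0,0,-1],"angular":[0,0.4,0],"claw":40},
    {"slide":[0,0,-1],"angular":[0,0.4,0],"claw":40},
    {"slide":[0,0,0],"angular":[0,0.4,0],"claw":40}
  ]
}}

```text
clock: 9.47
position: [0.6397, 0.0308, 0.1262]
tool_rot: [0.643, 0.766, 0.002, 0.005]
wrist_force: [1.2, -0.1, 0.2]
finger_gap: 0.47
finger_force: 0.0
```

```bash
python3 - <<'E'
from h import *
s,p,r=tool();print(p,s['wrist_force'])
c,im=snap('wrist');cv2.imwrite('pics/w5.png',im[:,:,::-1]);np.save('w5.npy',im)
H['yellow']=(18,34)
for col in('green','yellow'):
  for b in blobs(mask(im,col,90,40),60)[:2]:
    q=cv2.minAreaRect(b); print(col,np.round(q[0]),np.round(q[1]),np.round(ray(c,cv2.boxPoints(q),.011)[:,:2],4).tolist())
go([.452,-.247,.13],down(-.35),28)
E
```

```text
[0.63974124 0.03076579 0.12617339] [ 1.17809519 -0.09643592  0.22199985]
green [253. 248.] [41. 44.] [[0.6251, -0.0158], [0.6678, -0.0084], [0.6766, -0.0532], [0.632, -0.0608]]
yellow [250. 202.] [51. 49.] [[0.6117, 0.0351], [0.6567, 0.043], [0.6666, -0.0075], [0.6191, -0.0157]]
rows 28 slide [-0.559, 0.138, -0.007] angular [0.004, -0.001, 0.935]
```

View pics/w5.png

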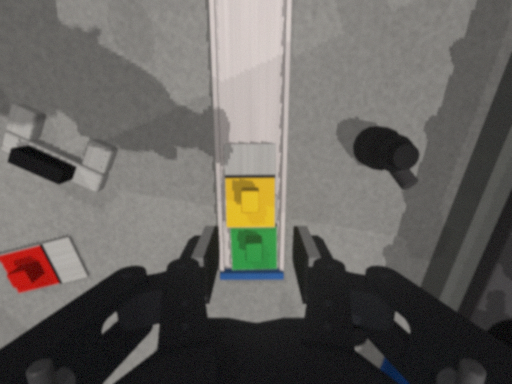

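>>> {"op": "carry_out", "data": {
  "plan": [
    {"slide":[-0.56,0.14,-0.01],"angular":[0,0,0.935],"claw":40},
    {"slide":[-0.56,0.14,-0.01],"angular":[0,0,0.935],"claw":40},
    {"slide":[-0.56,0.14,-0.01],"angular":[0,0,0.935],"claw":40},
    {"slide":[-0.56,0.14,-0.01],"angular":[0,0,0.935],"claw":40},
    {"slide":[-0.56,0.14,-0.01],"angular":[0,0,0.935],"claw":40},
    {"slide":[-0.56,0.14,-0.01],"angular":[0,0,0.935],"claw":40},
    {"slide":[-0.56,0.14,-0.01],"angular":[0,0,0.935],"claw":40},
    {"slide":[-0.56,0.14,-0.01],"angular":[0,0,0.935],"claw":40},
    {"slide":[-0.56,0.14,-0.01],"angular":[0,0,0.935],"claw":40},
    {"slide":[-0.56,0.14,-0.01],"angular":[0,0,0.935],"claw":40}
  ]
}}

```text
clock: 10.35
position: [0.6473, -0.1109, 0.1224]
tool_rot: [0.879, 0.476, -0.002, 0.002]
wrist_force: [-0.5, 0.9, 0.7]
finger_gap: 0.473
finger_force: 0.0
```

>>> {"op": "carry_out", "data": {
  "plan": [
    {"slide":[-0.56,0.14,-0.01],"angular":[0,0,0.935],"claw":40},
    {"slide":[-0.56,0.14,-0.01],"angular":[0,0,0.935],"claw":40},
    {"slide":[-0.56,0.14,-0.01],"angular":[0,0,0.935],"claw":40},
    {"slide":[-0.56,0.14,-0.01],"angular":[0,0,0.935],"claw":40},
    {"slide":[-0.56,0.14,-0.01],"angular":[0,0,0.935],"claw":40},
    {"slide":[-0.56,0.14,-0.01],"angular":[0,0,0.935],"claw":40},
    {"slide":[-0.56,0.14,-0.01],"angular":[0,0,0.935],"claw":40},
    {"slide":[-0.56,0.14,-0.01],"angular":[0,0,0.935],"claw":40},
    {"slide":[-0.56,0.14,-0.01],"angular":[0,0,0.935],"claw":40},
    {"slide":[-0.56,0.14,-0.01],"angular":[0,0,0.935],"claw":40}
  ]
}}

```text
clock: 11.18
position: [0.5597, -0.2216, 0.1256]
tool_rot: [0.993, 0.122, -0.001, 0.003]
wrist_force: [-0.4, -1.0, 0.4]
finger_gap: 0.469
finger_force: 0.0
```

>>> {"op": "carry_out", "data": {
  "plan": [
    {"slide":[-0.56,0.14,-0.01],"angular":[0,0,0.935],"claw":40},
    {"slide":[-0.56,0.14,-0.01],"angular":[0,0,0.935],"claw":40},
    {"slide":[-0.56,0.14,-0.01],"angular":[0,0,0.935],"claw":40},
    {"slide":[-0.56,0.14,-0.01],"angular":[0,0,0.935],"claw":40},
    {"slide":[-0.56,0.14,-0.01],"angular":[0,0,0.935],"claw":40},
    {"slide":[-0.56,0.14,-0.01],"angular":[0,0,0.935],"claw":40},
    {"slide":[-0.56,0.14,-0.01],"angular":[0,0,0.935],"claw":40},
    {"slide":[-0.56,0.14,-0.01],"angular":[0,0,0.935],"claw":40},
    {"slide":[0,0,0],"angular":[0,0,0],"claw":40},
    {"slide":[0,0,0],"angular":[0,0,0],"claw":40}
  ]
}}

```text
clock: 12.02
position: [0.4496, -0.2472, 0.1283]
tool_rot: [0.985, -0.174, -0.0, 0.003]
wrist_force: [0.3, -0.1, 1.2]
finger_gap: 0.47
finger_force: 0.0
```

```bash
cat >> h.py <<'E'
def pick(col):
    s,p,r=tool();print('tcp',p,'yaw',np.arctan2(r[1,0],r[0,0]))
    c,im=snap('wrist'); b=[b for b in blobs(mask(im,col,100,40),150) if 100<cv2.minAreaRect(b)[0][0]<420 and 900<cv2.contourArea(b)<8000][0]
    q=ray(c,cv2.boxPoints(cv2.minAreaRect(b)),.005)[:,:2]; m=q.mean(0)
    e=[q[1]-q[0],q[2]-q[1]]; yaw0=np.arctan2(r[1,0],r[0,0])
    y=[np.arctan2(k[1],k[0]) for k in e]; y=[yaw0+(k-yaw0+np.pi/4)%(np.pi/2)-np.pi/4 for k in y]
    print(col,'rect px',cv2.minAreaRect(b),'sides',[np.linalg.norm(k) for k in e],'yaws',y)
    yaw=np.mean(y); t=m+.005*np.array([np.cos(yaw),np.sin(yaw)]); print('block',t,yaw)
    return t,yaw
E
python3 - <<'E'
from h import *
t,y=pick('blue')
go([*t,.007],down(y),5)
go([*t,.035],down(y),5)
E
```

```text
tcp [ 0.44959139 -0.24722606  0.12828877] yaw -0.3487969603463126
blue rect px ((252.5, 188.5), (47.0, 47.0), 90.0) sides [np.float64(0.044789077389667704), np.float64(0.047527214521295526)] yaws [np.float64(-0.3492483439604428), np.float64(-0.3289944105452658)]
block [ 0.45157749 -0.24570313] -0.3391213772528543
rows 5 slide [0.003, -0.02, 0.971] angular [0.014, -0.004, -0.023]
rows 5 slide [0.003, -0.019, 0.747] angular [0.014, -0.004, -0.023]
```

>>> {"op": "carry_out", "data": {
  "plan": [
    {"slide":[0,-0.02,0.97],"angular":[0,0,0],"claw":40},
    {"slide":[0,-0.02,0.97],"angular":[0,0,0],"claw":40},
    {"slide":[0,-0.02,0.97],"angular":[0,0,0],"claw":40},
    {"slide":[0,-0.02,0.97],"angular":[0,0,0],"claw":40},
    {"slide":[0,-0.02,0.6],"angular":[0,0,0],"claw":40},
    {"slide":[0,0,0.37],"angular":[0,0,0],"claw":40},
    {"slide":[0,0,0],"angular":[0,0,0],"claw":10},
    {"slide":[0,0,0],"angular":[0,0,0],"claw":10},
    {"slide":[0,0,0],"angular":[0,0,0],"claw":10},
    {"slide":[0,0,0],"angular":[0,0,0],"claw":10}
  ]
}}

```text
clock: 12.9
position: [0.4513, -0.2461, 0.0078]
tool_rot: [0.985, -0.174, 0.001, 0.003]
wrist_force: [0.3, 0.2, -1.0]
finger_gap: 0.171
finger_force: 42.9
```

```bash
python3 - <<'E'
from h import *
s,p,r=tool();print(p,s['wrist_force'])
p1=p+[0,0,.078]
go([.6298,.07,.10],down(1.745),27,p1,r)
E
```

```text
[ 0.45125786 -0.24612526  0.00778891] [ 0.31826308  0.1615301  -0.96842809]
rows 27 slide [0.599, -0.252, -0.022] angular [0.003, 0.002, -0.97]
```

>>> {"op": "carry_out", "data": {
  "plan": [
    {"slide":[0,0,-0.8],"angular":[0,0,0],"claw":10},
    {"slide":[0,0,-1],"angular":[0,0,0],"claw":10},
    {"slide":[0,0,-1],"angular":[0,0,0],"claw":10},
    {"slide":[0.6,-0.25,-0.1],"angular":[0,0,-0.97],"claw":10},
    {"slide":[0.6,-0.25,-0.1],"angular":[0,0,-0.97],"claw":10},
    {"slide":[0.6,-0.25,-0.05],"angular":[0,0,-0.97],"claw":10},
    {"slide":[0.6,-0.25,-0.05],"angular":[0,0,-0.97],"claw":10},
    {"slide":[0.6,-0.25,-0.05],"angular":[0,0,-0.97],"claw":10},
    {"slide":[0.6,-0.25,-0.05],"angular":[0,0,-0.97],"claw":10},
    {"slide":[0.6,-0.25,-0.05],"angular":[0,0,-0.97],"claw":10}
  ]
}}

```text
clock: 13.73
position: [0.5596, -0.2145, 0.0888]
tool_rot: [0.995, 0.098, -0.0, 0.003]
wrist_force: [-0.1, 0.2, -1.5]
finger_gap: 0.171
finger_force: 42.8
```

>>> {"op": "carry_out", "data": {
  "plan": [
    {"slide":[0.6,-0.25,-0.02],"angular":[0,0,-0.97],"claw":10},
    {"slide":[0.6,-0.25,-0.02],"angular":[0,0,-0.97],"claw":10},
    {"slide":[0.6,-0.25,-0.02],"angular":[0,0,-0.97],"claw":10},
    {"slide":[0.6,-0.25,-0.02],"angular":[0,0,-0.97],"claw":10},
    {"slide":[0.6,-0.25,-0.02],"angular":[0,0,-0.97],"claw":10},
    {"slide":[0.6,-0.25,-0.02],"angular":[0,0,-0.97],"claw":10},
    {"slide":[0.6,-0.25,-0.02],"angular":[0,0,-0.97],"claw":10},
    {"slide":[0.6,-0.25,-0.02],"angular":[0,0,-0.97],"claw":10},
    {"slide":[0.6,-0.25,-0.02],"angular":[0,0,-0.97],"claw":10},
    {"slide":[0.6,-0.25,-0.02],"angular":[0,0,-0.97],"claw":10}
  ]
}}

```text
clock: 14.57
position: [0.6531, -0.0861, 0.0929]
tool_rot: [0.884, 0.468, -0.001, 0.003]
wrist_force: [-0.1, 0.4, -1.2]
finger_gap: 0.176
finger_force: 42.8
```

>>> {"op": "carry_out", "data": {
  "plan": [
    {"slide":[0.6,-0.25,0],"angular":[0,0,-0.97],"claw":10},
    {"slide":[0.6,-0.25,0],"angular":[0,0,-0.97],"claw":10},
    {"slide":[0.6,-0.25,0],"angular":[0,0,-0.97],"claw":10},
    {"slide":[0.6,-0.25,0],"angular":[0,0,-0.97],"claw":10},
    {"slide":[0.6,-0.25,0],"angular":[0,0,-0.97],"claw":10},
    {"slide":[0.6,-0.25,0],"angular":[0,0,-0.97],"claw":10},
    {"slide":[0.6,-0.25,0],"angular":[0,0,-0.97],"claw":10},
    {"slide":[0.6,-0.25,0],"angular":[0,0,-0.97],"claw":10},
    {"slide":[0.6,-0.25,0],"angular":[0,0,-0.97],"claw":10},
    {"slide":[0.6,-0.25,0],"angular":[0,0,-0.97],"claw":10}
  ]
}}

```text
clock: 15.4
position: [0.63, 0.0709, 0.0921]
tool_rot: [0.641, 0.767, -0.002, 0.002]
wrist_force: [0.7, 0.6, -2.4]
finger_gap: 0.177
finger_force: 42.8
```

```bash
python3 - <<'E'
from h import *
s,p,r=tool();print(p,s['wrist_force'],np.arctan2(r[1,0],r[0,0]))
go([.6298,.07,.024],down(1.745,.1),6)
E
```

```text
[0.63004491 0.07094867 0.0920886 ] [ 0.69095068  0.63998092 -2.44319956] 1.749439943003774
rows 6 slide [0.014, -0.002, 0.454] angular [-0.001, -0.197, 0.009]
```

>>> {"op": "carry_out", "data": {
  "plan": [
    {"slide":[0.01,0,0.45],"angular":[0,-0.2,0],"claw":10},
    {"slide":[0.01,0,0.45],"angular":[0,-0.2,0],"claw":10},
    {"slide":[0.01,0,0.45],"angular":[0,-0.2,0],"claw":10},
    {"slide":[0.01,0,0.45],"angular":[0,-0.2,0],"claw":10},
    {"slide":[0.01,0,0.45],"angular":[0,-0.2,0],"claw":10},
    {"slide":[0.01,0,0.45],"angular":[0,-0.2,0],"claw":10},
    {"slide":[0,0,0],"angular":[0,0,0],"claw":10},
    {"slide":[0,0,0],"angular":[0,0,0],"claw":10},
    {"slide":[0,0,0],"angular":[0,0,0],"claw":10},
    {"slide":[0,0,0],"angular":[0,0,0],"claw":10}
  ]
}}

```text
clock: 16.23
position: [0.6309, 0.0686, 0.0248]
tool_rot: [0.642, 0.765, -0.033, 0.039]
wrist_force: [0.9, -0.3, -2.1]
finger_gap: 0.175
finger_force: 42.8
```

```bash
python3 - <<'E'
from h import *
s,p,r=tool();print(p,s['wrist_force'],np.round(r,3).tolist())
go([.6298,.07,.0160],down(1.745,.1),3)
E
```

```text
[0.63094802 0.06855712 0.0248367 ] [ 0.90019087 -0.28750822 -2.09525032] [[-0.173, 0.985, 0.017], [0.98, 0.173, -0.099], [-0.101, -0.0, -0.995]]
rows 3 slide [0.033, -0.012, 0.115] angular [-0.001, 0.004, 0.001]
```

>>> {"op": "carry_out", "data": {
  "plan": [
    {"slide":[0.03,-0.01,0.08],"angular":[0,0,0],"claw":10},
    {"slide":[0.03,-0.01,0.1],"angular":[0,0,0],"claw":10},
    {"slide":[0.03,-0.01,0.1],"angular":[0,0,0],"claw":10},
    {"slide":[0,0,0.06],"angular":[0,0,0],"claw":10},
    {"slide":[0,0,0],"angular":[0,0,0],"claw":10},
    {"slide":[0,0,0],"angular":[0,0,0],"claw":10},
    {"slide":[0,0,0],"angular":[0,0,0],"claw":10},
    {"slide":[0,0,0],"angular":[0,0,0],"claw":10},
    {"slide":[0,0,0],"angular":[0,0,0],"claw":10},
    {"slide":[0,0,0],"angular":[0,0,0],"claw":10}
  ]
}}

```text
clock: 17.07
position: [0.6291, 0.0701, 0.0159]
tool_rot: [0.642, 0.765, -0.033, 0.038]
wrist_force: [-2.7, -0.4, 6.4]
finger_gap: 0.178
finger_force: 43.8
```

Contact made; release and lift, then head to red.

>>> {"op": "carry_out", "data": {
  "plan": [
    {"slide":[0,0,0],"angular":[0,0,0],"claw":28},
    {"slide":[0,0,0],"angular":[0,0,0],"claw":28},
    {"slide":[0,0,0],"angular":[0,0,0],"claw":28},
    {"slide":[0,0,0],"angular":[0,0,0],"claw":28},
    {"slide":[0,0,-0.4],"angular":[0,0,0],"claw":28},
    {"slide":[0,0,-0.8],"angular":[0,0,0],"claw":30},
    {"slide":[0,0,-1],"angular":[0,0,0],"claw":40},
    {"slide":[0,0,-1],"angular":[0,0.4,0],"claw":40},
    {"slide":[0,0,-1],"angular":[0,0.4,0],"claw":40},
    {"slide":[0,0,0],"angular":[0,0.45,0],"claw":40}
  ]
}}

```text
clock: 17.9
position: [0.6312, 0.0807, 0.1263]
tool_rot: [0.642, 0.767, 0.003, 0.003]
wrist_force: [1.3, -0.7, 0.9]
finger_gap: 0.469
finger_force: 0.0
```

```bash
python3 - <<'E'
from h import *
H['yellow']=(18,34)
s,p,r=tool();print(p,s['wrist_force'])
c,im=snap('wrist');cv2.imwrite('pics/w6.png',im[:,:,::-1])
d=np.array([-.1735,.985]);n=np.array([-.985,-.174]);o=np.array([.651,-.069]);b0=np.array([.6295,.0724])
for col in('green','yellow','blue'):
  for b in blobs(mask(im,col,90,40),200)[:2]:
    q=ray(c,cv2.boxPoints(cv2.minAreaRect(b)),.011)[:,:2]; print(col,'s',np.round((q-o)@d,4),'lat',np.round((q-b0)@n,4))
go([.429,-.101,.13],down(.38),22)
E
```

```text
[0.63121942 0.08069269 0.12625517] [ 1.34800009 -0.74372887  0.9110543 ]
green s [0.0558 0.0556 0.0117 0.012 ] lat [ 0.0195 -0.0239 -0.0248  0.0204]
yellow s [0.1071 0.107  0.0568 0.057 ] lat [ 0.0243 -0.022  -0.0229  0.0257]
blue s [0.1586 0.1586 0.1092 0.1093] lat [ 0.023  -0.022  -0.0229  0.0243]
blue s [-0.0014  0.0123  0.0102 -0.0035] lat [ 0.0328  0.0321 -0.0325 -0.0326]
rows 22 slide [-0.496, -0.19, -0.012] angular [0.003, -0.002, 0.776]
```

>>> {"op": "carry_out", "data": {
  "plan": [
    {"slide":[-0.5,-0.19,-0.01],"angular":[0,0,0.776],"claw":40},
    {"slide":[-0.5,-0.19,-0.01],"angular":[0,0,0.776],"claw":40},
    {"slide":[-0.5,-0.19,-0.01],"angular":[0,0,0.776],"claw":40},
    {"slide":[-0.5,-0.19,-0.01],"angular":[0,0,0.776],"claw":40},
    {"slide":[-0.5,-0.19,-0.01],"angular":[0,0,0.776],"claw":40},
    {"slide":[-0.5,-0.19,-0.01],"angular":[0,0,0.776],"claw":40},
    {"slide":[-0.5,-0.19,-0.01],"angular":[0,0,0.776],"claw":40},
    {"slide":[-0.5,-0.19,-0.01],"angular":[0,0,0.776],"claw":40},
    {"slide":[-0.5,-0.19,-0.01],"angular":[0,0,0.776],"claw":40},
    {"slide":[-0.5,-0.19,-0.01],"angular":[0,0,0.776],"claw":40}
  ]
}}

```text
clock: 18.78
position: [0.5675, -0.0384, 0.1222]
tool_rot: [0.847, 0.532, -0.002, -0.0]
wrist_force: [-0.7, 0.2, 0.5]
finger_gap: 0.469
finger_force: 0.0
```

>>> {"op": "carry_out", "data": {
  "plan": [
    {"slide":[-0.5,-0.19,-0.01],"angular":[0,0,0.776],"claw":40},
    {"slide":[-0.5,-0.19,-0.01],"angular":[0,0,0.776],"claw":40},
    {"slide":[-0.5,-0.19,-0.01],"angular":[0,0,0.776],"claw":40},
    {"slide":[-0.5,-0.19,-0.01],"angular":[0,0,0.776],"claw":40},
    {"slide":[-0.5,-0.19,-0.01],"angular":[0,0,0.776],"claw":40},
    {"slide":[-0.5,-0.19,-0.01],"angular":[0,0,0.776],"claw":40},
    {"slide":[-0.5,-0.19,-0.01],"angular":[0,0,0.776],"claw":40},
    {"slide":[-0.5,-0.19,-0.01],"angular":[0,0,0.776],"claw":40},
    {"slide":[-0.5,-0.19,-0.01],"angular":[0,0,0.776],"claw":40},
    {"slide":[-0.5,-0.19,-0.01],"angular":[0,0,0.776],"claw":40}
  ]
}}

```text
clock: 19.62
position: [0.4506, -0.099, 0.1251]
tool_rot: [0.969, 0.248, -0.002, 0.0]
wrist_force: [-0.6, -0.2, 0.2]
finger_gap: 0.469
finger_force: 0.0
```

>>> {"op": "carry_out", "data": {
  "plan": [
    {"slide":[-0.5,-0.19,-0.01],"angular":[0,0,0.776],"claw":40},
    {"slide":[-0.5,-0.19,-0.01],"angular":[0,0,0.776],"claw":40},
    {"slide":[0,0,0.5],"angular":[0,0,0],"claw":40},
    {"slide":[0,0,0.5],"angular":[0,0,0],"claw":40},
    {"slide":[0,0,0],"angular":[0,0,0],"claw":40},
    {"slide":[0,0,0],"angular":[0,0,0],"claw":40},
    {"slide":[0,0,0],"angular":[0,0,0],"claw":40},
    {"slide":[0,0,0],"angular":[0,0,0],"claw":40},
    {"slide":[0,0,0],"angular":[0,0,0],"claw":40},
    {"slide":[0,0,0],"angular":[0,0,0],"claw":40}
  ]
}}

```text
clock: 20.45
position: [0.4255, -0.1019, 0.1012]
tool_rot: [0.982, 0.189, -0.001, 0.001]
wrist_force: [-0.3, 0.9, 0.5]
finger_gap: 0.469
finger_force: 0.0
```

```bash
python3 - <<'E'
from h import *
t,y=pick('red')
go([*t,.0075],down(y),5)
E
```

```text
tcp [ 0.42545615 -0.10190261  0.10124229] yaw 0.37968715805304243
red rect px ((253.36648559570312, 193.1968536376953), (53.130271911621094, 53.41566467285156), 87.27368927001953) sides [np.float64(0.045798596005643975), np.float64(0.04865850612920566)] yaws [np.float64(0.42824266594689986), np.float64(0.4492032939137669)]
block [ 0.42835528 -0.09921079] 0.4387229799303334
rows 5 slide [0.031, -0.011, 0.749] angular [0.002, 0.005, -0.147]
```

>>> {"op": "carry_out", "data": {
  "plan": [
    {"slide":[0.03,-0.01,0.75],"angular":[0,0,-0.15],"claw":40},
    {"slide":[0.03,-0.01,0.75],"angular":[0,0,-0.15],"claw":40},
    {"slide":[0.03,-0.01,0.75],"angular":[0,0,-0.15],"claw":40},
    {"slide":[0.03,-0.01,0.75],"angular":[0,0,-0.15],"claw":40},
    {"slide":[0.03,-0.01,0.45],"angular":[0,0,-0.15],"claw":40},
    {"slide":[0,0,0.3],"angular":[0,0,0],"claw":40},
    {"slide":[0,0,0],"angular":[0,0,0],"claw":10},
    {"slide":[0,0,0],"angular":[0,0,0],"claw":10},
    {"slide":[0,0,0],"angular":[0,0,0],"claw":10},
    {"slide":[0,0,0],"angular":[0,0,0],"claw":10}
  ]
}}

```text
clock: 21.33
position: [0.4284, -0.0995, 0.0077]
tool_rot: [0.976, 0.218, -0.0, 0.001]
wrist_force: [0.2, -0.3, -1.5]
finger_gap: 0.178
finger_force: 41.4
```

```bash
python3 - <<'E'
from h import *
s,p,r=tool();print(p,s['wrist_force'])
go([.6209,.1194,.10],down(1.745),20,p+[0,0,.07],r)
E
```

```text
[ 0.42839715 -0.09953207  0.00774427] [ 0.16754374 -0.26863208 -1.48736868]
rows 20 slide [0.613, 0.131, -0.045] angular [0.0, 0.001, -0.816]
```

>>> {"op": "carry_out", "data": {
  "plan": [
    {"slide":[0,0,-0.8],"angular":[0,0,0],"claw":10},
    {"slide":[0,0,-1],"angular":[0,0,0],"claw":10},
    {"slide":[0,0,-1],"angular":[0,0,0],"claw":10},
    {"slide":[0.613,0.13,-0.045],"angular":[0,0,-0.816],"claw":10},
    {"slide":[0.613,0.13,-0.045],"angular":[0,0,-0.816],"claw":10},
    {"slide":[0.613,0.13,-0.045],"angular":[0,0,-0.816],"claw":10},
    {"slide":[0.613,0.13,-0.045],"angular":[0,0,-0.816],"claw":10},
    {"slide":[0.613,0.13,-0.045],"angular":[0,0,-0.816],"claw":10},
    {"slide":[0.613,0.13,-0.045],"angular":[0,0,-0.816],"claw":10},
    {"slide":[0.613,0.13,-0.045],"angular":[0,0,-0.816],"claw":10}
  ]
}}

```text
clock: 22.17
position: [0.5278, -0.054, 0.0853]
tool_rot: [0.901, 0.435, -0.001, 0.001]
wrist_force: [0.2, -0.3, -2.0]
finger_gap: 0.174
finger_force: 41.4
```

>>> {"op": "carry_out", "data": {
  "plan": [
    {"slide":[0.613,0.13,-0.045],"angular":[0,0,-0.816],"claw":10},
    {"slide":[0.613,0.13,-0.045],"angular":[0,0,-0.816],"claw":10},
    {"slide":[0.613,0.13,-0.045],"angular":[0,0,-0.816],"claw":10},
    {"slide":[0.613,0.13,-0.045],"angular":[0,0,-0.816],"claw":10},
    {"slide":[0.613,0.13,-0.045],"angular":[0,0,-0.816],"claw":10},
    {"slide":[0.613,0.13,-0.045],"angular":[0,0,-0.816],"claw":10},
    {"slide":[0.613,0.13,-0.045],"angular":[0,0,-0.816],"claw":10},
    {"slide":[0.613,0.13,-0.045],"angular":[0,0,-0.816],"claw":10},
    {"slide":[0.613,0.13,-0.045],"angular":[0,0,-0.816],"claw":10},
    {"slide":[0.613,0.13,-0.045],"angular":[0,0,-0.816],"claw":10}
  ]
}}

```text
clock: 23.0
position: [0.6129, 0.0744, 0.0961]
tool_rot: [0.714, 0.701, -0.001, 0.0]
wrist_force: [0.5, -1.4, -1.6]
finger_gap: 0.179
finger_force: 41.4
```

>>> {"op": "carry_out", "data": {
  "plan": [
    {"slide":[0.613,0.13,0],"angular":[0,0,-0.816],"claw":10},
    {"slide":[0.613,0.13,0],"angular":[0,0,-0.816],"claw":10},
    {"slide":[0.613,0.13,0],"angular":[0,0,-0.816],"claw":10},
    {"slide":[0,0,0],"angular":[0,-0.4,0],"claw":10},
    {"slide":[0,0,0],"angular":[0,-0.4,0],"claw":10},
    {"slide":[0,0,0],"angular":[0,-0.45,0],"claw":10},
    {"slide":[0,0,0],"angular":[0,0,0],"claw":10},
    {"slide":[0,0,0],"angular":[0,0,0],"claw":10},
    {"slide":[0,0,0],"angular":[0,0,0],"claw":10},
    {"slide":[0,0,0],"angular":[0,0,0],"claw":10}
  ]
}}

```text
clock: 23.83
position: [0.6204, 0.1196, 0.0957]
tool_rot: [0.642, 0.765, -0.033, 0.038]
wrist_force: [-0.3, -0.4, -1.7]
finger_gap: 0.177
finger_force: 41.4
```

```bash
python3 - <<'E'
from h import *
s,p,r=tool();print(p,np.round(r,3).tolist())
go([.6209,.1194,.024],down(1.745,.1),5)
E
```

```text
[0.62036982 0.11957087 0.09574571] [[-0.172, 0.985, 0.015], [0.98, 0.173, -0.099], [-0.1, -0.002, -0.995]]
rows 5 slide [0.055, 0.005, 0.571] angular [-0.005, 0.001, -0.001]
```

>>> {"op": "carry_out", "data": {
  "plan": [
    {"slide":[0.055,0,0.57],"angular":[0,0,0],"claw":10},
    {"slide":[0.055,0,0.57],"angular":[0,0,0],"claw":10},
    {"slide":[0.055,0,0.57],"angular":[0,0,0],"claw":10},
    {"slide":[0.055,0,0.57],"angular":[0,0,0],"claw":10},
    {"slide":[0.055,0,0.57],"angular":[0,0,0],"claw":10},
    {"slide":[0,0,0],"angular":[0,0,0],"claw":10},
    {"slide":[0,0,0],"angular":[0,0,0],"claw":10},
    {"slide":[0,0,0],"angular":[0,0,0],"claw":10},
    {"slide":[0,0,0],"angular":[0,0,0],"claw":10},
    {"slide":[0,0,0],"angular":[0,0,0],"claw":10}
  ]
}}

```text
clock: 24.67
position: [0.621, 0.1197, 0.0252]
tool_rot: [0.642, 0.765, -0.032, 0.039]
wrist_force: [0.4, 0.1, -0.8]
finger_gap: 0.174
finger_force: 41.3
```

```bash
python3 - <<'E'
from h import *
s,p,r=tool();print(p,s['wrist_force'])
go([.6209,.1194,.016],down(1.745,.1),3)
E
```

```text
[0.62104585 0.11968192 0.02517183] [ 0.38499231  0.07644379 -0.77763934]
rows 3 slide [0.009, -0.003, 0.122] angular [0.0, 0.004, -0.0]
```

>>> {"op": "carry_out", "data": {
  "plan": [
    {"slide":[0.01,0,0.08],"angular":[0,0,0],"claw":10},
    {"slide":[0.01,0,0.1],"angular":[0,0,0],"claw":10},
    {"slide":[0.01,0,0.1],"angular":[0,0,0],"claw":10},
    {"slide":[0,0,0.07],"angular":[0,0,0],"claw":10},
    {"slide":[0,0,0],"angular":[0,0,0],"claw":10},
    {"slide":[0,0,0],"angular":[0,0,0],"claw":10},
    {"slide":[0,0,0],"angular":[0,0,0],"claw":10},
    {"slide":[0,0,0],"angular":[0,0,0],"claw":10},
    {"slide":[0,0,0],"angular":[0,0,0],"claw":10},
    {"slide":[0,0,0],"angular":[0,0,0],"claw":10}
  ]
}}

```text
clock: 25.5
position: [0.6202, 0.1197, 0.0162]
tool_rot: [0.642, 0.765, -0.033, 0.038]
wrist_force: [-2.0, 0.5, 5.4]
finger_gap: 0.179
finger_force: 42.3
```

>>> {"op": "carry_out", "data": {
  "plan": [
    {"slide":[0,0,0],"angular":[0,0,0],"claw":28},
    {"slide":[0,0,0],"angular":[0,0,0],"claw":28},
    {"slide":[0,0,0],"angular":[0,0,0],"claw":28},
    {"slide":[0,0,0],"angular":[0,0,0],"claw":28},
    {"slide":[0,0,-0.4],"angular":[0,0,0],"claw":28},
    {"slide":[0,0,-0.8],"angular":[0,0,0],"claw":30},
    {"slide":[0,0,-1],"angular":[0,0,0],"claw":40},
    {"slide":[0,0,-1],"angular":[0,0.4,0],"claw":40},
    {"slide":[0,0,-1],"angular":[0,0.4,0],"claw":40},
    {"slide":[0,0,-0.5],"angular":[0,0.45,0],"claw":40}
  ]
}}

```text
clock: 26.33
position: [0.6203, 0.1307, 0.1365]
tool_rot: [0.642, 0.766, 0.002, 0.001]
wrist_force: [0.7, 0.0, 0.8]
finger_gap: 0.465
finger_force: 0.0
```

```bash
python3 - <<'E'
from h import *
H['yellow']=(18,34)
s,p,r=tool();print(p,s['wrist_force'])
c,im=snap('wrist');cv2.imwrite('pics/w7.png',im[:,:,::-1])
d=np.array([-.1735,.985]);n=np.array([-.985,-.174]);o=np.array([.651,-.069]);b0=np.array([.6295,.0724])
for col in('yellow','blue','red'):
  for b in blobs(mask(im,col,90,40),200)[:2]:
    q=ray(c,cv2.boxPoints(cv2.minAreaRect(b)),.011)[:,:2]; print(col,'s',np.round((q-o)@d,4),'lat',np.round((q-b0)@n,4))
# gauge bar at (.456,.021), yaw -.2 rough
go([.456,.021,.16],down(-.2),26)
E
```

```text
[0.62025987 0.13072505 0.1364501 ] [0.7199101  0.04483444 0.81496808]
yellow s [0.1056 0.1055 0.0551 0.0552] lat [ 0.0241 -0.023  -0.024   0.0252]
blue s [0.1563 0.1563 0.1079 0.108 ] lat [ 0.023 -0.022 -0.023  0.024]
red s [0.2096 0.2096 0.1584 0.1584] lat [ 0.0237 -0.0219 -0.023   0.025 ]
rows 26 slide [-0.349, -0.082, -0.034] angular [0.002, -0.003, 0.935]
```

View pics/w7.png

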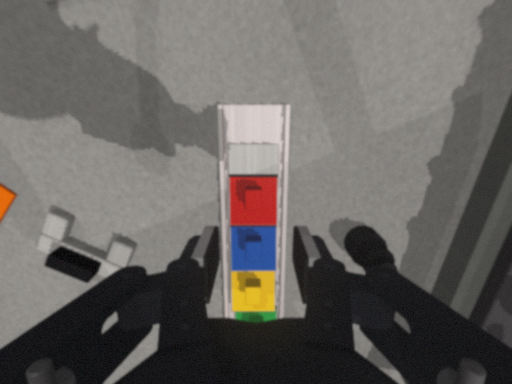

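>>> {"op": "carry_out", "data": {
  "plan": [
    {"slide":[-0.35,-0.08,-0.03],"angular":[0,0,0.935],"claw":40},
    {"slide":[-0.35,-0.08,-0.03],"angular":[0,0,0.935],"claw":40},
    {"slide":[-0.35,-0.08,-0.03],"angular":[0,0,0.935],"claw":40},
    {"slide":[-0.35,-0.08,-0.03],"angular":[0,0,0.935],"claw":40},
    {"slide":[-0.35,-0.08,-0.03],"angular":[0,0,0.935],"claw":40},
    {"slide":[-0.35,-0.08,-0.03],"angular":[0,0,0.935],"claw":40},
    {"slide":[-0.35,-0.08,-0.03],"angular":[0,0,0.935],"claw":40},
    {"slide":[-0.35,-0.08,-0.03],"angular":[0,0,0.935],"claw":40},
    {"slide":[-0.35,-0.08,-0.03],"angular":[0,0,0.935],"claw":40},
    {"slide":[-0.35,-0.08,-0.03],"angular":[0,0,0.935],"claw":40}
  ]
}}

```text
clock: 27.22
position: [0.5851, 0.048, 0.1395]
tool_rot: [0.879, 0.477, -0.002, 0.0]
wrist_force: [-0.4, 0.3, 0.7]
finger_gap: 0.47
finger_force: 0.0
```

>>> {"op": "carry_out", "data": {
  "plan": [
    {"slide":[-0.35,-0.08,-0.03],"angular":[0,0,0.935],"claw":40},
    {"slide":[-0.35,-0.08,-0.03],"angular":[0,0,0.935],"claw":40},
    {"slide":[-0.35,-0.08,-0.03],"angular":[0,0,0.935],"claw":40},
    {"slide":[-0.35,-0.08,-0.03],"angular":[0,0,0.935],"claw":40},
    {"slide":[-0.35,-0.08,-0.03],"angular":[0,0,0.935],"claw":40},
    {"slide":[-0.35,-0.08,-0.03],"angular":[0,0,0.935],"claw":40},
    {"slide":[-0.35,-0.08,-0.03],"angular":[0,0,0.935],"claw":40},
    {"slide":[-0.35,-0.08,-0.03],"angular":[0,0,0.935],"claw":40},
    {"slide":[-0.35,-0.08,-0.03],"angular":[0,0,0.935],"claw":40},
    {"slide":[-0.35,-0.08,-0.03],"angular":[0,0,0.935],"claw":40}
  ]
}}

```text
clock: 28.05
position: [0.5053, 0.0112, 0.1473]
tool_rot: [0.992, 0.122, -0.001, 0.001]
wrist_force: [0.1, 0.0, -0.2]
finger_gap: 0.468
finger_force: 0.0
```

>>> {"op": "carry_out", "data": {
  "plan": [
    {"slide":[-0.35,-0.08,0],"angular":[0,0,0.935],"claw":40},
    {"slide":[-0.35,-0.08,0],"angular":[0,0,0.935],"claw":40},
    {"slide":[-0.35,-0.08,0],"angular":[0,0,0.935],"claw":40},
    {"slide":[-0.35,-0.08,0],"angular":[0,0,0.935],"claw":40},
    {"slide":[-0.35,-0.08,0],"angular":[0,0,0.935],"claw":40},
    {"slide":[-0.35,-0.08,0],"angular":[0,0,0.935],"claw":40},
    {"slide":[0,0,0],"angular":[0,0,0],"claw":40},
    {"slide":[0,0,0],"angular":[0,0,0],"claw":40},
    {"slide":[0,0,0],"angular":[0,0,0],"claw":40},
    {"slide":[0,0,0],"angular":[0,0,0],"claw":40}
  ]
}}

```text
clock: 28.88
position: [0.4541, 0.0199, 0.1477]
tool_rot: [0.995, -0.099, -0.001, 0.001]
wrist_force: [-0.2, 0.1, -0.1]
finger_gap: 0.469
finger_force: 0.0
```

```bash
python3 - <<'E'
from h import *
s,p,r=tool();print(p,np.arctan2(r[1,0],r[0,0]))
c,im=snap('wrist');np.save('w8.npy',im);cv2.imwrite('pics/w8.png',cv2.resize(im[:,:,::-1],(800,600)))
h=im.max(2)
for b in blobs(((h<45)).astype(np.uint8),100)[:6]:
    q=cv2.minAreaRect(b); print(np.round(q[0]),np.round(q[1]),np.round(ray(c,cv2.boxPoints(q),.036)[:,:2],4).tolist())
H['orange']=(5,20)
for b in blobs(mask(im,'orange',110),150)[:4]:
    q=cv2.minAreaRect(b); print('or',np.round(q[0]),np.round(q[1]),np.round(ray(c,cv2.boxPoints(q),.014)[:,:2],4).tolist())
E
```

```text
[0.4541051  0.01989564 0.14773364] -0.1986081043332011
[256. 306.] [155. 511.] [[0.4637, 0.2701], [0.3658, -0.2161], [0.1669, -0.2244], [0.2839, 0.3543]]
[253. 184.] [12. 45.] [[0.4393, 0.0328], [0.4803, 0.0201], [0.4772, 0.0101], [0.4361, 0.0223]]
or [231. 284.] [42. 63.] [[0.3204, 0.1088], [0.3907, 0.0718], [0.3684, 0.0316], [0.2956, 0.0663]]
```

View pics/w8.png

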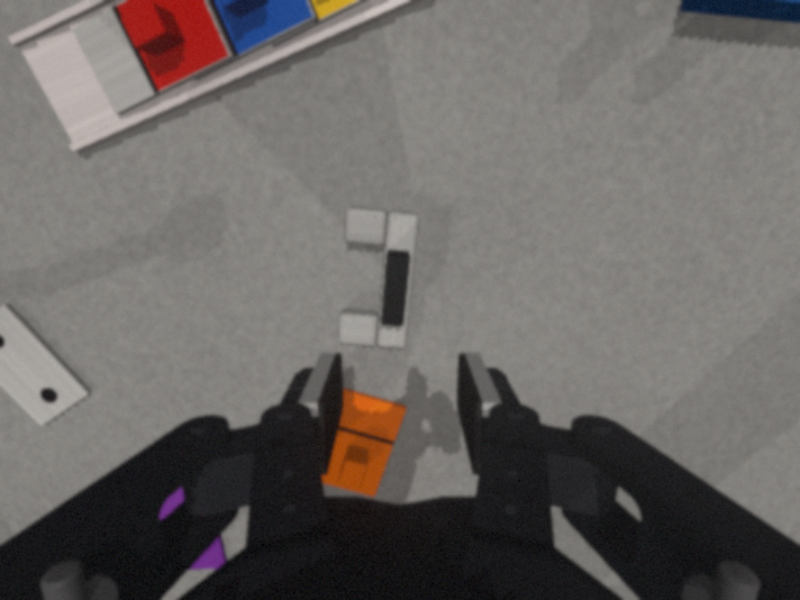

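```bash
python3 - <<'E'
from h import *
go([.4582,.0213,.0195],down(-.295),6)
E
```

```text
rows 6 slide [0.025, -0.017, 0.855] angular [0.004, 0.002, 0.2]
```

>>> {"op": "carry_out", "data": {
  "plan": [
    {"slide":[0.025,-0.017,0.85],"angular":[0,0,0.2],"claw":40},
    {"slide":[0.025,-0.017,0.85],"angular":[0,0,0.2],"claw":40},
    {"slide":[0.025,-0.017,0.85],"angular":[0,0,0.2],"claw":40},
    {"slide":[0.025,-0.017,0.85],"angular":[0,0,0.2],"claw":40},
    {"slide":[0.025,-0.017,0.85],"angular":[0,0,0.2],"claw":40},
    {"slide":[0.025,-0.017,0.5],"angular":[0,0,0.2],"claw":40},
    {"slide":[0,0,0.36],"angular":[0,0,0],"claw":40},
    {"slide":[0,0,0],"angular":[0,0,0],"claw":40},
    {"slide":[0,0,0],"angular":[0,0,0],"claw":40},
    {"slide":[0,0,0],"angular":[0,0,0],"claw":40}
  ]
}}

```text
clock: 29.77
position: [0.4583, 0.0214, 0.0206]
tool_rot: [0.989, -0.147, -0.0, 0.001]
wrist_force: [-0.1, -0.3, 0.7]
finger_gap: 0.471
finger_force: 0.0
```

>>> {"op": "carry_out", "data": {
  "plan": [
    {"slide":[0,0,0],"angular":[0,0,0],"claw":8},
    {"slide":[0,0,0],"angular":[0,0,0],"claw":8},
    {"slide":[0,0,0],"angular":[0,0,0],"claw":8},
    {"slide":[0,0,0],"angular":[0,0,0],"claw":8},
    {"slide":[0,0,0],"angular":[0,0,0],"claw":8},
    {"slide":[0,0,0],"angular":[0,0,0],"claw":8},
    {"slide":[0,0,-0.8],"angular":[0,0,0],"claw":8},
    {"slide":[0,0,-1],"angular":[0,0,0],"claw":8},
    {"slide":[0,0,-1],"angular":[0,0,0],"claw":8},
    {"slide":[0,0,-1],"angular":[0,0,0],"claw":8}
  ],
  "newtons": 70
}}

```text
clock: 30.6
position: [0.4569, 0.0217, 0.1158]
tool_rot: [0.989, -0.147, -0.001, 0.001]
wrist_force: [0.3, -0.2, -1.4]
finger_gap: 0.138
finger_force: 68.8
```

```bash
python3 - <<'E'
from h import *
s,p,r=tool();print(p,np.arctan2(r[1,0],r[0,0]),s['wrist_force'])
# go short of the foam for a look: offset back along tool x
go([.54,-.22,.17],down(-.3),14)
E
```

```text
[0.45688077 0.02165212 0.11582355] -0.2955225499806406 [ 0.30825343 -0.24676285 -1.38516571]
rows 14 slide [0.429, 0.591, -0.155] angular [0.002, 0.002, 0.004]
```

>>> {"op": "carry_out", "data": {
  "plan": [
    {"slide":[0.43,0.59,-0.15],"angular":[0,0,0],"claw":8},
    {"slide":[0.43,0.59,-0.15],"angular":[0,0,0],"claw":8},
    {"slide":[0.43,0.59,-0.15],"angular":[0,0,0],"claw":8},
    {"slide":[0.43,0.59,-0.15],"angular":[0,0,0],"claw":8},
    {"slide":[0.43,0.59,-0.15],"angular":[0,0,0],"claw":8},
    {"slide":[0.43,0.59,-0.15],"angular":[0,0,0],"claw":8},
    {"slide":[0.43,0.59,-0.15],"angular":[0,0,0],"claw":8},
    {"slide":[0.43,0.59,-0.15],"angular":[0,0,0],"claw":8},
    {"slide":[0.43,0.59,-0.15],"angular":[0,0,0],"claw":8},
    {"slide":[0.43,0.59,-0.15],"angular":[0,0,0],"claw":8}
  ]
}}

```text
clock: 31.43
position: [0.5172, -0.1514, 0.1525]
tool_rot: [0.989, -0.147, -0.001, 0.001]
wrist_force: [-0.3, 0.3, -1.7]
finger_gap: 0.144
finger_force: 68.8
```

>>> {"op": "carry_out", "data": {
  "plan": [
    {"slide":[0.43,0.59,-0.15],"angular":[0,0,0],"claw":8},
    {"slide":[0.43,0.59,-0.15],"angular":[0,0,0],"claw":8},
    {"slide":[0.43,0.59,-0.15],"angular":[0,0,0],"claw":8},
    {"slide":[0.43,0.59,-0.15],"angular":[0,0,0],"claw":8},
    {"slide":[0,0,0],"angular":[0,0,0],"claw":8},
    {"slide":[0,0,0],"angular":[0,0,0],"claw":8},
    {"slide":[0,0,0],"angular":[0,0,0],"claw":8},
    {"slide":[0,0,0],"angular":[0,0,0],"claw":8},
    {"slide":[0,0,0],"angular":[0,0,0],"claw":8},
    {"slide":[0,0,0],"angular":[0,0,0],"claw":8}
  ]
}}

```text
clock: 32.27
position: [0.5412, -0.2189, 0.1675]
tool_rot: [0.989, -0.147, -0.001, 0.001]
wrist_force: [0.2, -0.3, -1.8]
finger_gap: 0.141
finger_force: 68.9
```

```bash
python3 - <<'E'
from h import *
s,p,r=tool();print(p,np.arctan2(r[1,0],r[0,0]))
c,im=snap('wrist');np.save('w9.npy',im);cv2.imwrite('pics/w9.png',cv2.resize(im[:,:,::-1],(800,600)))
H['orange']=(5,22)
for b in blobs(mask(im,'orange',110),150)[:2]:
    q=cv2.minAreaRect(b); print('or',np.round(q[0]),np.round(q[1]),np.round(ray(c,cv2.boxPoints(q),.014)[:,:2],4).tolist())
for b in blobs(mask(im,'blue',90,40),100)[:4]:
    print('bl',np.round(cv2.minAreaRect(b),1) if 0 else cv2.boundingRect(b), cv2.contourArea(b))
E
```

```text
[ 0.54116824 -0.21887039  0.16748439] -0.2947739207179725
or [252.  90.] [105.  57.] [[0.6803, -0.2304], [0.6647, -0.2819], [0.57, -0.2557], [0.5872, -0.1991]]
bl (190, 13, 123, 146) 16516.0
bl (56, 86, 48, 61) 738.0
```

View pics/w9.png

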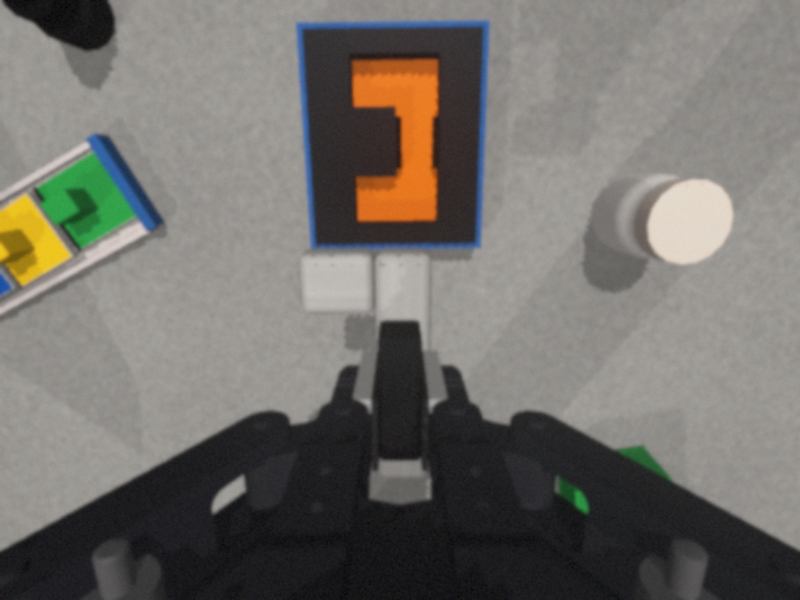

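```bash
python3 - <<'E'
from h import *
c=camera_model('wrist');im=np.load('w9.npy');k=1/1.5625
b=blobs(mask(im,'blue',90,40),1000)[0]
# corners of outline by quad approximation of hull
h=cv2.convexHull(b)
for e in range(2,15):
    a=cv2.approxPolyDP(h,e,True)
    if len(a)==4: break
q=ray(c,a[:,0]+0.0,.03)[:,:2];print(a[:,0].tolist(),np.round(q,4).tolist(),[np.linalg.norm(q[i]-q[i-1]) for i in range(4)],'ctr',q.mean(0))
print('yaws',[np.arctan2(*(q[i]-q[i-1])[::-1]) for i in range(4)])
s,p,r=tool()
g=ray(c,np.array([(303,254),(371,254),(378,253),(430,252)])*k,.163); print('gauge front in tool',np.round((g-p)@r,4).tolist())
# pocket floor edges: spine/jaw extremes at z .014 / foam top .03
for z,uv in((.03,[(352,56),(439,55)]),(.014,[(357,221),(436,221)])): print(z,np.round(ray(c,np.array(uv)*k,z)[:,:2],4).tolist())
E
```

```text
[[311, 13], [306, 157], [200, 158], [190, 15]] [[0.6724, -0.31], [0.5507, -0.2749], [0.5804, -0.1735], [0.7016, -0.2081]] [np.float64(0.10595822566850126), np.float64(0.1266516380799886), np.float64(0.10565917611300811), np.float64(0.12606878734669325)] ctr [ 0.62625833 -0.24162805]
yaws [np.float64(-1.8504271440827642), np.float64(2.8609073407477537), np.float64(1.285648771222169), np.float64(-0.278305319706626)]
gauge front in tool [[0.0432, -0.032, 0.0044], [0.0432, -0.0092, 0.0044], [0.0435, -0.0068, 0.0045], [0.0439, 0.0107, 0.0045]]
0.03 [[0.6771, -0.2325], [0.6631, -0.2802]]
0.014 [[0.5865, -0.2039], [0.5713, -0.2541]]
```

```bash
python3 - <<'E'
from h import *
go([.6231,-.2544,.062],down(-.281),7)
E
```

```text
rows 7 slide [0.507, 0.06, 0.603] angular [0.003, 0.003, -0.025]
```

>>> {"op": "carry_out", "data": {
  "plan": [
    {"slide":[0.507,0.06,0.6],"angular":[0,0,-0.025],"claw":8},
    {"slide":[0.507,0.06,0.6],"angular":[0,0,-0.025],"claw":8},
    {"slide":[0.507,0.06,0.6],"angular":[0,0,-0.025],"claw":8},
    {"slide":[0.507,0.06,0.6],"angular":[0,0,-0.025],"claw":8},
    {"slide":[0.507,0.06,0.6],"angular":[0,0,-0.025],"claw":8},
    {"slide":[0.507,0.06,0.6],"angular":[0,0,-0.025],"claw":8},
    {"slide":[0.507,0.06,0.6],"angular":[0,0,-0.025],"claw":8},
    {"slide":[0,0,0],"angular":[0,0,0],"claw":8},
    {"slide":[0,0,0],"angular":[0,0,0],"claw":8},
    {"slide":[0,0,0],"angular":[0,0,0],"claw":8}
  ]
}}

```text
clock: 33.15
position: [0.6229, -0.2549, 0.0628]
tool_rot: [0.99, -0.14, -0.001, 0.001]
wrist_force: [0.2, 1.0, -1.8]
finger_gap: 0.141
finger_force: 68.8
```

```bash
python3 - <<'E'
from h import *
s,p,r=tool();print(p,np.arctan2(r[1,0],r[0,0]),s['wrist_force'],r[2].round(4))
c,im=snap('wrist');np.save('w10.npy',im);cv2.imwrite('pics/w10.png',cv2.resize(im[40:270,130:390][:,:,::-1],(780,690-92),interpolation=cv2.INTER_CUBIC))
go([.6231,-.2544,.05],down(-.281),2)
E
```

```text
[ 0.62294979 -0.25486619  0.06282685] -0.28139057992976463 [ 0.18998725  1.02590992 -1.80939232] [-0.0021  0.0016 -1.    ]
rows 2 slide [-0.004, -0.011, 0.267] angular [0.012, 0.006, -0.002]
```

View pics/w10.png

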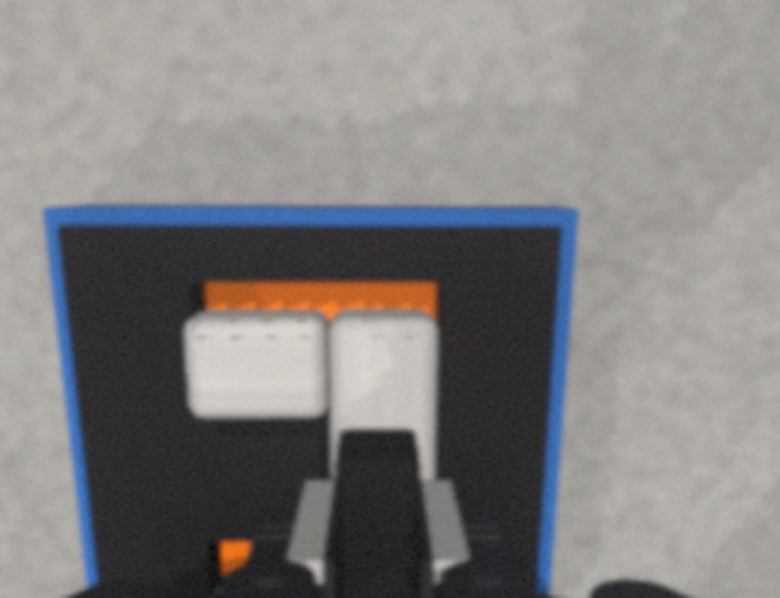

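```bash
python3 - <<'E'
from h import *
c=camera_model('wrist');s,p,r=tool()
f=lambda L,z:np.round((ray(c,[(130+x/3,40+y/2.6) for x,y in L],z)-p)@r,4)[:,:2].tolist()
print('floor L,R',f([(205,285),(438,285)],.014),'front edge',f([(320,281)],.03))
u=p[2]-.0206
print('gauge L,R front, mid',f([(184,365),(438,365),(250,312),(385,310)],u+.008),'top',f([(184,365),(438,365),(250,312),(385,310)],u+.016))
print('case',f([(45,208),(577,208)],.03))
E
```

```text
floor L,R [[0.0441, -0.0384], [0.0442, 0.0142]] front edge [[0.0472, -0.0114]]
gauge L,R front, mid [[0.0316, -0.0359], [0.0316, 0.0119], [0.0432, -0.023], [0.0436, 0.0019]] top [[0.0335, -0.034], [0.0335, 0.0113], [0.0445, -0.0218], [0.0449, 0.0018]]
case [[0.0641, -0.0664], [0.0641, 0.0407]]
```

>>> {"op": "carry_out", "data": {
  "plan": [
    {"slide":[0,0,0.2],"angular":[0.02,0,0],"claw":8},
    {"slide":[0,0,0.2],"angular":[0,0,0],"claw":8},
    {"slide":[0,0,0.2],"angular":[0,0,0],"claw":8},
    {"slide":[0,0,0.15],"angular":[0,0,0],"claw":8},
    {"slide":[0,0,0.12],"angular":[0,0,0],"claw":8},
    {"slide":[0,0,0.1],"angular":[0,0,0],"claw":8},
    {"slide":[0,0,0.08],"angular":[0,0,0],"claw":8},
    {"slide":[0,0,0],"angular":[0,0,0],"claw":8},
    {"slide":[0,0,0],"angular":[0,0,0],"claw":8},
    {"slide":[0,0,0],"angular":[0,0,0],"claw":8}
  ]
}}

```text
clock: 34.03
position: [0.6237, -0.2547, 0.036]
tool_rot: [0.99, -0.14, -0.001, -0.0]
wrist_force: [2.0, 3.4, 1.0]
finger_gap: 0.139
finger_force: 69.2
```

>>> {"op": "carry_out", "data": {
  "plan": [
    {"slide":[0,0,0.05],"angular":[0,0,0],"claw":8},
    {"slide":[0,0,0.05],"angular":[0,0,0],"claw":8},
    {"slide":[0,0,0.05],"angular":[0,0,0],"claw":8},
    {"slide":[0,0,0],"angular":[0,0,0],"claw":8},
    {"slide":[0,0,0],"angular":[0,0,0],"claw":8},
    {"slide":[0,0,0],"angular":[0,0,0],"claw":8},
    {"slide":[0,0,0],"angular":[0,0,0],"claw":8},
    {"slide":[0,0,0],"angular":[0,0,0],"claw":8},
    {"slide":[0,0,0],"angular":[0,0,0],"claw":8},
    {"slide":[0,0,0],"angular":[0,0,0],"claw":8}
  ]
}}

```text
clock: 34.87
position: [0.6236, -0.2547, 0.035]
tool_rot: [0.99, -0.14, -0.0, -0.0]
wrist_force: [-1.8, 6.6, 12.9]
finger_gap: 0.145
finger_force: 70.8
```

>>> {"op": "carry_out", "data": {
  "plan": [
    {"slide":[0,0,0],"angular":[0,0,0],"claw":30},
    {"slide":[0,0,0],"angular":[0,0,0],"claw":30},
    {"slide":[0,0,0],"angular":[0,0,0],"claw":30},
    {"slide":[0,0,0],"angular":[0,0,0],"claw":30},
    {"slide":[0,0,-0.4],"angular":[0,0,0],"claw":30},
    {"slide":[0,0,-0.8],"angular":[0,0,0],"claw":30},
    {"slide":[0,0,-1],"angular":[0,0,0],"claw":30},
    {"slide":[-0.8,0,-1],"angular":[0,0,0],"claw":30},
    {"slide":[-0.8,0,-1],"angular":[0,0,0],"claw":30},
    {"slide":[-0.8,0,-0.5],"angular":[0,0,0],"claw":30}
  ]
}}

```text
clock: 35.7
position: [0.5666, -0.2396, 0.1536]
tool_rot: [0.99, -0.14, 0.002, 0.001]
wrist_force: [0.3, -1.3, 0.2]
finger_gap: 0.353
finger_force: 0.0
```

>>> {"op": "carry_out", "data": {
  "plan": [
    {"slide":[-0.8,0,-0.5],"angular":[0,0,0],"claw":30},
    {"slide":[0,0,0],"angular":[0,0,0],"claw":30},
    {"slide":[0,0,0],"angular":[0,0,0],"claw":30},
    {"slide":[0,0,0],"angular":[0,0,0],"claw":30},
    {"slide":[0,0,0],"angular":[0,0,0],"claw":30},
    {"slide":[0,0,0],"angular":[0,0,0],"claw":30},
    {"slide":[0,0,0],"angular":[0,0,0],"claw":30},
    {"slide":[0,0,0],"angular":[0,0,0],"claw":30},
    {"slide":[0,0,0],"angular":[0,0,0],"claw":30},
    {"slide":[0,0,0],"angular":[0,0,0],"claw":30}
  ]
}}

```text
clock: 36.53
position: [0.5468, -0.233, 0.1622]
tool_rot: [0.99, -0.14, -0.001, -0.0]
wrist_force: [0.8, 0.2, 0.0]
finger_gap: 0.349
finger_force: 0.0
```

```bash
python3 - <<'E'
from h import *
s,p,r=tool();print(p,s['wrist_force'],s['finger_force'])
c,im=snap('wrist');np.save('w11.npy',im);cv2.imwrite('pics/w11.png',cv2.resize(im[0:240,0:400][:,:,::-1],(800,480),interpolation=cv2.INTER_CUBIC))
E
```

```text
[ 0.54675152 -0.23303263  0.16224473] [0.78368178 0.18751713 0.02960231] 0.0
```

View pics/w11.png

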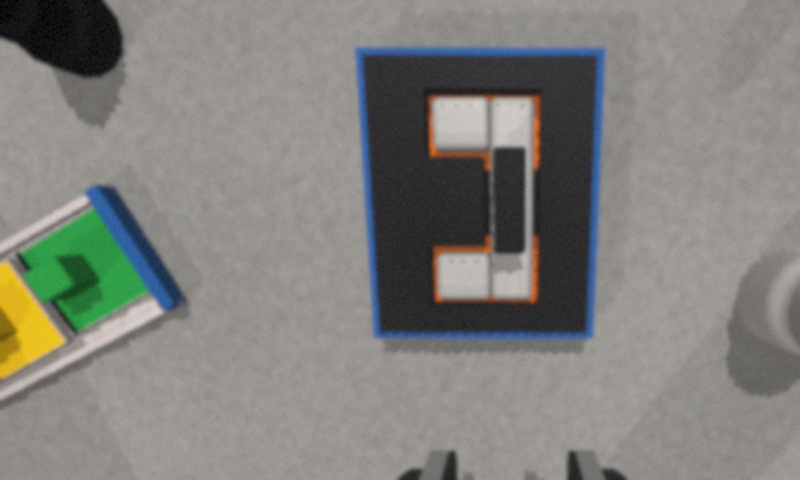

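```bash
python3 -c "
from h import *
print(manip.finish_job())"
```

```text
the job is handed in; nothing more can be done
None
```

I handed the job in at about 36.6 s of the 72 s allowed; the hand-in gave no verdict. In the last wrist-camera measurements, the yellow, blue and red shims are lapped in a row from the green one at about 50 mm spacing, within about 1 mm of the centre line. The gauge is pressed home in the foam with even clearance all round.

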